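# Shut the router-cutter case without a bang

### The arm

A 7-joint arm with a two-finger parallel gripper is mounted at the origin on the work surface. World frame = base frame: x ahead of the robot, y to its left, z up, the work surface at z = 0. Lengths are in m, angles in rad, forces in N, time in s.
With the tool pointing down it reaches from about 0.35 to 0.9 m from the base axis. Payload 8.1 kg.
Tool frame: the origin (TCP) lies midway between the tips of the shut fingers; the grasp point (between the pads) lies 19 mm behind it; z points along the fingers, y is the line along which they close (so a half turn about z gives the same grasp; the last joint's range is limited). The gripper opens to 92 mm and grips with 3 to 60 N. Pads are 19 mm wide; open, the fingers measure 130 mm over their backs; the gripper's body (75 mm by 190 mm) begins 47 mm behind the grasp point.
Start: joints at [-1.24, 0.434, 0.025, 1.573, -0.012, 1.134, -0.075], TCP at [0.263, 0.567, 0.227] pointing down, gripper open.
Joint ranges: [-2.62, 2.62], [-0.44, 2.09], [-1.27, 1.32], [0.08, 2.57], [-1.32, 4.46], [0.12, 2], [-2.74, 2.74]. Speed limits (rad/s): [2.22, 2.22, 3.01, 3.01, 3.14, 3.14, 3.14].

### API

Orientations are given as a rotation vector (axis times angle).
In Python, from cell import arm gives the robot as it stands.
- The arm moves only by the tool send_rows, never from a script. Its argument "increments" is a list of rows, each a list of 3 entries, a list of its own where there are three numbers: the finger opening in cm, from 0 to 9.18, then the shift along the tool's x, y, z in cm, then the turn, a rotation vector about the tool's x, y, z in rad. A call has 1 to 5 rows; each row shifts and turns the commanded pose from where the row before left it, along the tool's axes as they then stand; what a row does not reach is not made up. A row lasts 1/10 s, in which the tool goes at most 50 mm and 8.59 degrees, less where a joint would pass 70% of its speed; a pose out of reach is approached as far as the arm can. A call is refused whole if a number of a shift passes 5 or a number of a turn 0.15, either way. A call with a gripper value outside its range is refused whole. The fingers move at their own pace and stop on an object; "force" is the grip in N (left out, the last holds). Time passes only in rows, so rows that do not move let the fingers close. It gives the time, the measured TCP pose, the force, the opening and the grip force at its end, in the units of the state.
- arm.observe(): the state, without advancing time (a new reading comes with each control period).
- arm.get_image(name): name is "side" or "top"; returns the picture (384x512x3 uint8, red, green, blue); there is no depth.
- arm.camera_params(name): a dict with "camera_matrix" (3x3 intrinsics, pixels), "R" (3x3) and "t" (3): a world point X has camera coordinates R X + t. Camera axes: x right, y down, z forward; pixel columns grow to the right and rows downward; lengths in m; the calibration is good to about 2 mm. A picture is of the moment at which its call begins. camera_params takes no time and is no camera call.
- arm.sign_off(): hands the job in; it is judged then, once.
The state is a dict: "clock": time; "joints": joint angles; "dq": joint speeds; "joint_efforts": joint torques, N m; "position": TCP position; "ee_rot": TCP orientation; "force": force on the tool from outside, world axes, zero at the start; "ft_torque": the same for the moment, N m; "width": opening from 0.0 (shut) to 1.0 (fully open); "gripper_force": force on a finger pad.
Only numpy, scipy, OpenCV 4.12 (cv2) and the standard library are available. Lean on these libraries where they do the work, as an engineer would, in place of code of your own. Each camera call takes 0.05 s, during which the arm holds its last target. There are 200 camera calls.

### The job

The hinged lid of the wooden cutter case on the bench stands open. Tip it over towards the robot from behind, catch the falling lid on its inner side with the outside of your fingers, and lower it gently all the way shut, keeping it supported right to the end so that it never slams. Do not pinch or grip the lid between the fingers, and leave the cutters in the case and the glue bottle and wax tin beside it alone.

Things in the scene. Friction and masses are not known exactly. Their poses are not given: they have to be found in the camera images.
- case: open dark-wood case, screwed to the bench, 120 deep (its x) x 260 wide (its y) x 90 mm high; origin at the centre of its underside, on the bench; its x axis points from its front (robot side) to the hinge side, z up; turned up to about 20 degrees either way. Inside is a pale block with holes that holds the cutters
- case_hinge (a point): point on the hinge axis at mid-width: 60 mm along +x of the case from its centre, 90 mm above the bench (level with the rim). The hinge axis runs along the case's y
- lid (a joint): lid angle in rad: 0 = shut, flat on the rim; 1.57 = upright; stop at 1.75 (leaning away from the robot). Slightly stiff, damped hinge: left between about 1.4 and 1.6 the lid stays; above, it sinks back to its stop; below about 1.3 it falls towards the robot, slowly at first (about 3 s in all), and reaches about 0.8 to 1 rad/s when it bangs shut. The lid weighs about 0.45 kg
- lid_edge (a point): middle of the lid's free edge, on the inner face, 150 mm from the hinge axis. The lid is 260 mm wide and 14 mm thick; its inner face lies in the plane through the hinge axis. Shut, it overhangs the case's front face by 30 mm, leaving room for a finger under the lip, whose underside is 90 mm above the bench
- cutter_a: red router cutter, loose in a hole of the case at its hinge side, 22 mm wide, 52 mm tall, top 70 mm above the bench (below the rim); origin at its foot
- cutter_b: orange router cutter, as the red one, at the other side of the case
- glue: pale whitish glue bottle with orange cap, 56 mm wide, 140 mm tall, standing loose on the bench to one side of the case; origin at the centre of its foot
- wax_tin: yellow wax tin with steel lid, 68 mm wide, 50 mm tall, standing loose on the bench to the other side of the case; origin at the centre of its foot
- lid_board (a point): middle of the outer face of the lid's blue outer board (150 x 260 x 8 mm): the far side of the open lid, the top of the shut lid
- lid_liner (a point): middle of the inner face of the lid's pale wood liner (150 x 260 x 6 mm, fixed under the blue board): the face that looks to the robot while the lid is open, and down when shut
There are look-alikes about, which are no part of the job. Leave any turquoise or yellow look-alike of the glue alone.

How it is judged:
By the outcome, as a careful person would: the job done as asked, in the order asked, and still so for the second after the job is handed in, with the robot touching nothing.
It also fails if it takes over 53 s, if anything falls off the work surface, if the arm or the gripper's body presses on something with over 40 N, if the wrist force passes 120 N, or if a joint passes its speed limit or range.

## Working session

There is one attempt and no reset: what is moved stays moved. The work goes in short steps, Python scripts to look and compute and a tool call to move; the robot and the scene stay as the last step left them, time stands still between calls to the robot, and variables do not carry over. Pictures are saved under pics/ and viewed, at most 12 in all, crops included, and the job is handed in when it is done.

Besides the shell and the picture viewer there is one more tool, called after "Emit:" in YAML: its name, and indented under it one key for each argument. send_rows: Moves the arm, as the interface text tells. Its arguments: {"type":"object","properties":{"increments":{"type":"array"},"force":{"type":"number"}},"required":["increments"]}

```bash
mkdir -p pics; ls; python3 - <<'E'
from cell import arm
import cv2,numpy as np
for n in("side","top"):
    cv2.imwrite(f"pics/{n}0.png",arm.get_image(n)[:,:,::-1])
    p=arm.camera_params(n);print(n,p["camera_matrix"],p["R"],p["t"],-np.array(p["R"]).T@p["t"])
s=arm.observe();print(s)
E
```

```text
pics
side [[424.33012767   0.         258.76173644]
 [  0.         424.33012767 189.72573696]
 [  0.           0.           1.        ]] [[ 0.71119101 -0.70293119 -0.00975112]
 [-0.37564986 -0.36826642 -0.85045108]
 [ 0.59421758  0.60849617 -0.52596377]] [-0.37481726  0.33711007  0.50905888] [ 0.09071028 -0.4490848   0.55078726]
top [[368.41811794   0.         255.68288028]
 [  0.         368.41811794 194.6987815 ]
 [  0.           0.           1.        ]] [[-0.01349403 -0.99981958 -0.01336877]
 [-0.99169523  0.01509217 -0.1277216 ]
 [ 0.12790032  0.01153426 -0.99171996]] [0.05775489 0.5996554  0.75531466] [0.49884976 0.03998237 0.82642167]
{'clock': 0.1, 'joints': array([-1.23957715,  0.43514706,  0.02498441,  1.57397129, -0.01158592,
        1.13402725, -0.075102  ]), 'dq': array([ 0.00073124, -0.00342931, -0.00059755, -0.00291436, -0.00021665,
        0.00135087,  0.00061554]), 'joint_efforts': array([ 2.61085850e-03, -6.69124317e+01,  9.87619869e-01, -3.15146863e+01,
       -6.05866243e-02,  3.73308000e-02,  5.51205767e-05]), 'position': array([0.26258019, 0.56666924, 0.22604094]), 'ee_rot': array([-6.76190869e-01, -3.06779444e+00,  2.19766174e-03]), 'force': array([-0.43055358,  0.35986323, -0.15631892]), 'ft_torque': array([-0.00176012, -0.05020466, -0.01994972]), 'gripper_force': 0.0, 'width': 1.0012660428648896}
```

View pics/side0.png

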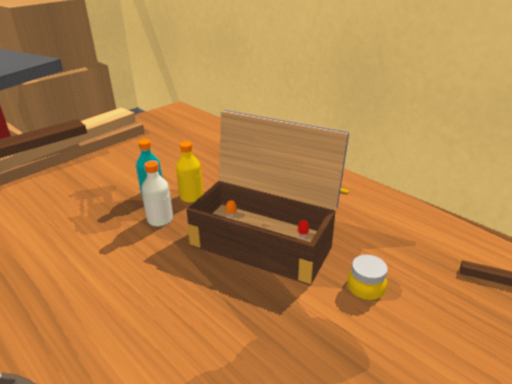

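View pics/top0.png

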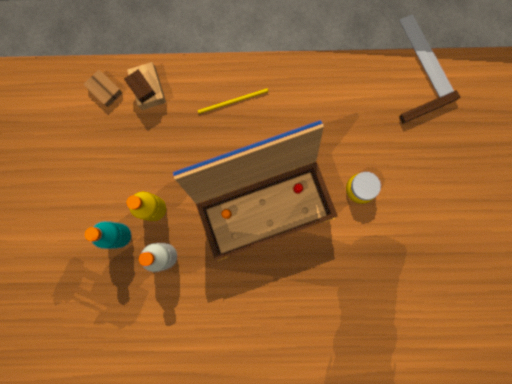

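Side view: the case is at about (262,230), with the lid's inner face towards us at (285,155). The white glue bottle is at (157,200), with turquoise (148,165) and yellow (189,175) look-alikes. The wax tin is at (368,278). Top view: lid edge (177,174)-(322,125), white glue (158,257), tin (365,187). I'll take one close crop from each view.

```bash
python3 - <<'E'
import cv2
a=cv2.imread("pics/side0.png")[100:290,130:400];cv2.imwrite("pics/sc.png",cv2.resize(a,None,fx=2.9,fy=2.9,interpolation=cv2.INTER_CUBIC))
a=cv2.imread("pics/top0.png")[110:280,130:390];cv2.imwrite("pics/tc.png",cv2.resize(a,None,fx=3,fy=3,interpolation=cv2.INTER_CUBIC))
E
```

```text
(no output)
```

View pics/sc.png

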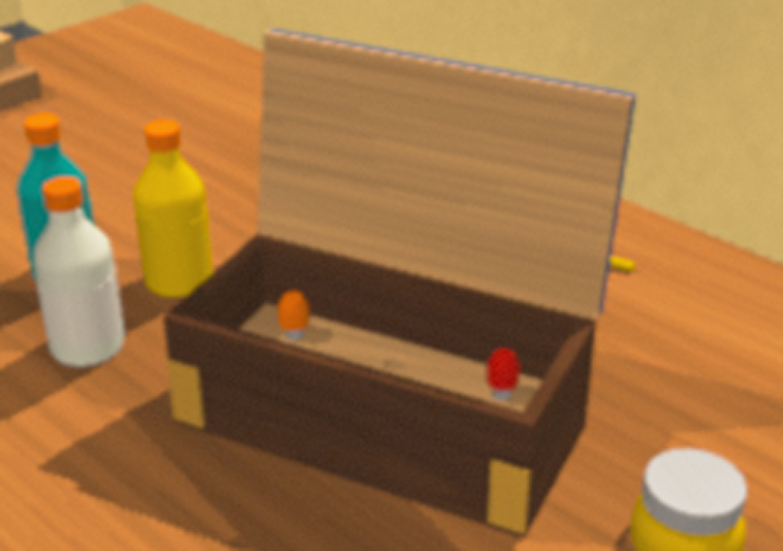

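View pics/tc.png

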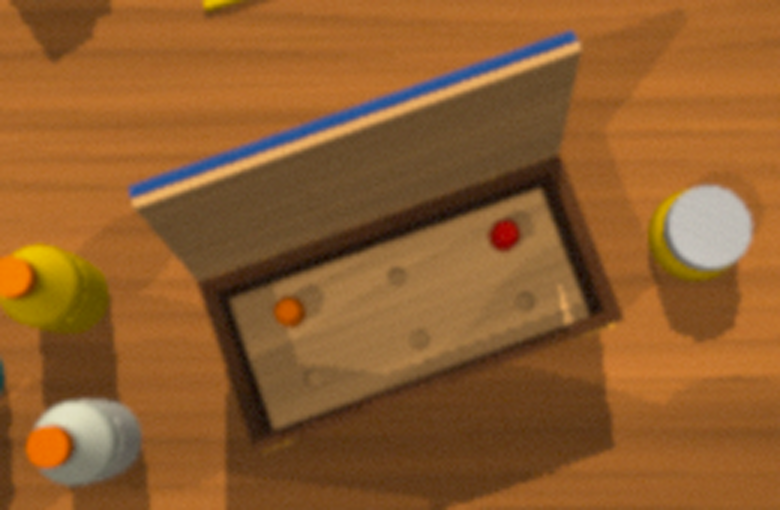

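The crops confirm the choice: case with red and orange cutters, white glue bottle to its left, tin to its right. Next I triangulate the corners and fit the case model.

```bash
cat > h.py <<'E'
import numpy as np,cv2
from scipy.spatial.transform import Rotation as Ro
from scipy.optimize import least_squares
from cell import arm
C={n:arm.camera_params(n) for n in("side","top")}
def proj(n,X):
    c=np.asarray(X)@np.array(C[n]["R"]).T+C[n]["t"];q=c@np.array(C[n]["camera_matrix"]).T
    return q[...,:2]/q[...,2:]
def tri(a,b):
    P=[np.array(C[n]["camera_matrix"])@np.c_[C[n]["R"],C[n]["t"]] for n in("side","top")]
    X=cv2.triangulatePoints(*P,np.float64(a).reshape(2,1),np.float64(b).reshape(2,1));return (X[:3]/X[3]).ravel()
def pts(p):  # edge L,R; hinge L,R; front rim L,R
    x,y,w,th=p;R=Ro.from_euler('z',w).as_matrix()
    e=lambda s:[60-150*np.cos(th),s*130,90+150*np.sin(th)]
    L=np.array([e(1),e(-1),[60,130,90],[60,-130,90],[-60,130,90],[-60,-130,90]])/1000
    return L@R.T+[x,y,0]
E
python3 - <<'E'
from h import *
S=np.array([[265,36],[632,95],[258,237],[600,313],[168,320],[527,417],[62,190],[694,483],[162,133]])/2.9+[130,100]
T=np.array([[135,205],[578,47],[203,285],[557,160],[255,445],[618,320],[50,447],[710,228],[15,278]])/3+[130,110]
np.set_printoptions(precision=4,suppress=True)
for n,a,b in zip("eL eR hL hR fL fR glue tin ycap".split(),S,T):print(n,tri(a,b))
f=lambda p:np.r_[(proj("side",pts(p))-S[:6]).ravel(),(proj("top",pts(p))-T[:6]).ravel()]
r=least_squares(f,[.53,.04,.3,1.75]);print(r.x,np.abs(r.fun).max());print(r.fun.reshape(-1,2))
print(pts(r.x)); s=arm.observe(); print(Ro.from_rotvec(s["ee_rot"]).as_matrix())
E
```

```text
eL [0.603  0.179  0.2352]
eR [ 0.6875 -0.0651  0.2395]
hL [0.574  0.1659 0.0911]
hR [ 0.6573 -0.0758  0.0978]
fL [0.4672 0.1319 0.086 ]
fR [ 0.5465 -0.1096  0.0951]
glue [0.4699 0.2519 0.138 ]
tin [ 0.6134 -0.1862  0.05  ]
ycap [0.575  0.2768 0.1376]
[0.5627 0.0287 0.3301 1.7552] 2.986610618407326
[[ 0.2556 -1.2507]
 [ 0.0551  1.2292]
 [-0.0587 -1.0209]
 [-0.8214  2.5563]
 [-1.1711 -1.0878]
 [ 2.6124  2.9866]
 [-1.4516  0.1816]
 [ 0.5239  0.0853]
 [-2.7281 -1.2686]
 [ 0.1878 -2.5831]
 [-0.827   2.345 ]
 [ 1.344  -0.4604]]
[[ 0.6034  0.18    0.2375]
 [ 0.6876 -0.0659  0.2375]
 [ 0.5773  0.1711  0.09  ]
 [ 0.6616 -0.0749  0.09  ]
 [ 0.4638  0.1322  0.09  ]
 [ 0.5481 -0.1137  0.09  ]]
[[-0.9073  0.4204 -0.0005]
 [ 0.4204  0.9073 -0.0013]
 [-0.0001 -0.0014 -1.    ]]
```

Heights and sizes agree with the text (lid edge 0.235–0.24, hinge 0.09, glue 0.138, tin 0.05). The case yaw is 0.33 rad and the lid is at its stop, about 1.755 rad.

Plan: shut the fingers and tilt the tool about 45° forward in line with the case. Hook over the top edge from behind and pull the lid past 1.3, then drop the fingers inside under the lid and lower it.

I'll start by raising, yawing and tilting.

Emit:
send_rows:
  increments:
    - [0,[0,0,-2.2],[0,0,-0.15]]
    - [0,[0,0,-2.2],[0,0,-0.15]]
    - [0,[0,0,-2.2],[0,0,-0.15]]
    - [0,[0,0,-2.2],[0,0,-0.15]]
    - [0,[0,0,-2.2],[0,0,-0.15]]
  force: 10

```text
clock: 0.6
position: [0.2627, 0.5668, 0.3372]
ee_rot: [0.504, -3.101, 0.001]
force: [-0.6, 0.1, 0.2]
width: 0.616
gripper_force: 0.0
```

```bash
cat >> h.py <<'E'
P0=np.array([.5627,.0287,0]);Rc=Ro.from_euler('z',.3301).as_matrix()
def rep(tx=None,tz=None,ty=0.,phi=None):
    """state in the case frame (mm); shift to target case point in tool cm; turn to pitch phi"""
    s=arm.observe();R=Ro.from_rotvec(s["ee_rot"]).as_matrix();p=Rc.T@(s["position"]-P0)*1000
    np.set_printoptions(precision=3,suppress=True)
    print("t",round(s["clock"],2),"case mm",p.round(1),"world",s["position"],"z in case",Rc.T@R[:,2],"y in case",Rc.T@R[:,1],"F",s["force"],"w",round(s["width"],2))
    print("q",s["joints"])
    if tx is not None:
        d=np.array([tx,ty,tz])-p;print("tool cm",R.T@Rc@d/10)
    if phi is not None:
        zc=[np.cos(phi),0,-np.sin(phi)];y=np.array([0,1.,0]);Rt=Rc@np.c_[np.cross(y,zc),y,zc]
        print("turn",Ro.from_matrix(R.T@Rt).as_rotvec())
E
python3 -c "
from h import *
rep(-115,300,0,.785)"
```

```text
t 0.6 case mm [-109.4  606.3  337.2] world [0.263 0.567 0.337] z in case [-0.001 -0.001 -1.   ] y in case [ 0.008  1.    -0.001] F [-0.645  0.121  0.171] w 0.62
q [-1.138  0.379 -0.125  1.386  0.047  1.38   0.629]
tool cm [  0.075 -60.626   3.764]
turn [-0.004 -0.786 -0.007]
```

Emit:
send_rows:
  increments:
    - [0,[0,-4,0],[0,0,0]]
    - [0,[0,-4,0],[0,0,0]]
    - [0,[0,-4,0],[0,0,0]]
    - [0,[0,-4,0],[0,0,0]]
    - [0,[0,-4,0],[0,0,0]]

```text
clock: 1.1
position: [0.3251, 0.3752, 0.3364]
ee_rot: [0.494, -3.102, 0.001]
force: [0.9, 0.2, -0.3]
width: 0.179
gripper_force: 0.0
```

Emit:
send_rows:
  increments:
    - [0,[0,-4,0],[0,0,0]]
    - [0,[0,-4,0],[0,0,0]]
    - [0,[0,-4,0],[0,0,0]]
    - [0,[0,-4,0],[0,0,0]]
    - [0,[0,-4,0],[0,-0.13,0]]

```text
clock: 1.6
position: [0.3894, 0.1854, 0.3358]
ee_rot: [-0.471, 2.977, 0.029]
force: [0.0, -0.5, 0.9]
width: 0.001
gripper_force: 0.0
```

Emit:
send_rows:
  increments:
    - [0,[0,-4,0],[0,-0.13,0]]
    - [0,[0,-4,0],[0,-0.13,0]]
    - [0,[0,-4,0],[0,-0.13,0]]
    - [0,[0,-4,0],[0,-0.13,0]]
    - [0,[0,-4,0],[0,-0.13,0]]

```text
clock: 2.1
position: [0.4478, -0.0011, 0.3368]
ee_rot: [-0.374, 2.343, 0.154]
force: [1.4, 0.7, -0.4]
width: 0.002
gripper_force: 0.0
```

```bash
python3 -c "
from h import *
rep(-115,90,0,.785)"
```

```text
t 2.1 case mm [-118.3    9.1  336.8] world [ 0.448 -0.001  0.337] z in case [ 0.699 -0.008 -0.715] y in case [0.013 1.    0.001] F [ 1.438  0.731 -0.394] w 0.0
q [-0.558 -0.438  0.443  2.393  0.044  0.388  1.775]
tool cm [17.012 -0.926 17.889]
turn [-0.009 -0.012 -0.01 ]
```

Emit:
send_rows:
  increments:
    - [0,[3.2,0,3.6],[0,0,0]]
    - [0,[3.2,0,3.6],[0,0,0]]
    - [0,[3.2,0,3.6],[0,0,0]]
    - [0,[3.2,0,3.6],[0,0,0]]
    - [0,[3.2,0,3.6],[0,0,0]]

```text
clock: 2.6
position: [0.4652, -0.0228, 0.2368]
ee_rot: [-0.349, 2.374, 0.111]
force: [0.6, -0.8, -0.2]
width: 0.004
gripper_force: 0.0
```

```bash
python3 -c "
from h import *
rep(-79,65,0,.785)"
```

```text
t 2.6 case mm [-108.9  -17.1  236.8] world [ 0.465 -0.023  0.237] z in case [ 0.677 -0.045 -0.735] y in case [ 0.046  0.999 -0.018] F [ 0.634 -0.794 -0.156] w 0.0
q [-0.985 -0.375  0.909  2.552  0.919  0.143  0.995]
tool cm [ 9.485  2.162 14.579]
turn [-0.045 -0.041 -0.02 ]
```

The flat tilt runs into the limits of joints 4 and 6 close to the base. I'll identify the arm's geometry from the states seen so far, to choose a reachable pitch.

```bash
cat > kin.py <<'E'
from h import *
import itertools
Q=np.array([[-1.23957715,.43514706,.02498441,1.57397129,-.01158592,1.13402725,-.075102],[-1.138,.379,-.125,1.386,.047,1.38,.629],[-.558,-.438,.443,2.393,.044,.388,1.775],[-.985,-.375,.909,2.552,.919,.143,.995]])
X=np.array([[.26258,.56667,.22604],[.2627,.5668,.3372],[.4478,-.0011,.3368],[.4652,-.0228,.2368]])
W=np.array([[-.67619,-3.06779,.0022],[.504,-3.101,.001],[-.374,2.343,.154],[-.349,2.374,.111]])
def fk(q,s,b,c,L):
    d1,a1,d3,a3,d5,a5,a7,d7=L;p=np.array([0,0,d1]);R=Ro.from_euler('z',b+s[0]*q[0])
    p=p+R.apply([a1,0,0]);R=R*Ro.from_euler('YZ',[q[1],s[1]*q[2]]);p=p+R.apply([a3,0,d3])
    R=R*Ro.from_euler('YZ',[q[3],s[2]*q[4]]);p=p+R.apply([a5,0,d5])
    R=R*Ro.from_euler('YZ',[q[5],s[3]*q[6]+c]);p=p+R.apply([0,0,d7]) if a7==0 else p+(R*Ro.from_euler('z',-(s[3]*q[6]+c))).apply([a7,0,d7])
    return p,R
def fit():
    best=None
    for s in itertools.product((1,-1),repeat=4):
      for b0 in(0,1.57,3.14,-1.57):
       for c0 in (0,1.57,3.14,-1.57):
        f=lambda v:np.concatenate([ (fk(q,s,v[0],v[1],[.3,0,.4,0,.4,0,0,.2])[1].inv()*Ro.from_rotvec(w)).as_rotvec() for q,w in zip(Q,W)])
        r=least_squares(f,[b0,c0])
        if best is None or r.cost<best[0]:best=(r.cost,s,r.x)
    _,s,(b,c)=best
    g=lambda L:np.r_[np.concatenate([fk(q,s,b,c,L)[0]-x for q,x in zip(Q,X)]),1e-3*(L-np.array([.33,0,.4,0,.4,0,0,.2]))]
    r=least_squares(g,[.33,0,.4,0,.4,0,.001,.2]);return best,r.x,np.abs(r.fun[:12]).max()
E
python3 - <<'E'
from kin import *
b,L,e=fit();print(b,L,e)
s,(bb,c)=b[1],b[2]
lo=np.array([-2.62,-.44,-1.27,.08,-1.32,.12,-2.74]);hi=np.array([2.62,2.09,1.32,2.57,4.46,2,2.74])
for phi in(.785,.9,1.0,1.1,1.2,1.3):
  for (x,y,z) in((-80,0,68),(-80,100,68),(-80,60,68),(-100,0,190),(-90,0,330),(130,0,225)):
    zc=[np.cos(phi),0,-np.sin(phi)];Y=np.array([0,1.,0]);Rt=Ro.from_matrix(Rc@np.c_[np.cross(Y,zc),Y,zc]);pt=P0+Rc@np.array([x,y,z])/1000
    def f(q):
        p,R=fk(q,s,bb,c,L);return np.r_[(p-pt)*10,(R.inv()*Rt).as_rotvec()*3,.003*q[2]]
    r=min((least_squares(f,q0,bounds=(lo,hi)) for q0 in([-.1,-.2,.0,2.2,.05,.5,.3],[-.1,.2,.3,1.9,-.3,.7,1.],Q[2].clip(lo+.01,hi-.01))),key=lambda r:r.cost)
    print(phi,(x,y,z),round(r.cost,5),r.x.round(2))
E
```

```text
(np.float64(8.497818274105185e-07), (-1, -1, -1, -1), array([5.00239490e-04, 1.57134775e+00])) [ 0.42467524 -0.17199059  1.20431435 -0.50748443  0.59808603  0.05635371
 -0.23889471  1.21199277] 0.05018813980081274
0.785 (-80, 0, 68) 0.01817 [-0.82 -0.29 -1.27  2.57  0.61  0.86 -0.6 ]
0.785 (-80, 100, 68) 0.04396 [-1.69  0.21  0.96  2.57  2.61  0.21 -1.48]
0.785 (-80, 60, 68) 0.03511 [-0.68 -0.16 -1.27  2.57  0.81  0.81 -0.66]
0.785 (-100, 0, 190) 0.0 [-0.97 -0.36 -0.    2.51  0.98  0.53  0.17]
0.785 (-90, 0, 330) 0.0 [-0.76 -0.44  0.46  2.4   0.41  0.37  1.32]
0.785 (130, 0, 225) 0.0 [-1.45 -0.13  0.    2.42  1.1   0.79 -0.34]
0.9 (-80, 0, 68) 0.0 [-0.99 -0.1  -0.64  2.57  0.99  0.72 -0.53]
0.9 (-80, 100, 68) 0.0 [-0.95  0.27  0.53  2.57  3.26  0.34 -1.85]
0.9 (-80, 60, 68) 0.0 [-0.7  -0.04 -1.01  2.57  1.03  0.75 -0.64]
0.9 (-100, 0, 190) 0.0 [-1.04 -0.34  0.    2.38  0.7   0.67  0.4 ]
0.9 (-90, 0, 330) 0.0 [-0.93 -0.42  0.    2.15  0.47  0.89  0.77]
0.9 (130, 0, 225) 0.00711 [ 1.44  0.28 -1.27  2.41 -0.61  0.12  2.74]
1.0 (-80, 0, 68) 0.0 [-1.42 -0.11 -0.    2.48  0.87  0.68 -0.18]
[... 823 characters left out ...]
   0.28 -0.8   2.51  0.02  0.12  2.14]
1.2 (-80, 60, 68) 0.0 [-2.2  -0.14  0.    2.17  0.37  1.25 -0.44]
1.2 (-100, 0, 190) 0.0 [-1.86 -0.27  0.    1.97  0.37  1.43 -0.01]
1.2 (-90, 0, 330) 0.0 [-1.8  -0.28  0.01  1.75  0.37  1.62  0.14]
1.2 (130, 0, 225) 0.0 [ 0.1   0.25 -0.    2.03 -0.3   0.54  2.24]
1.3 (-80, 0, 68) 0.0 [ 0.21  0.3  -0.    2.27 -0.39  0.37  2.46]
1.3 (-80, 100, 68) 0.0 [-0.16  0.28 -0.    2.34 -0.18  0.26  1.91]
1.3 (-80, 60, 68) 0.0 [-0.02  0.28  0.    2.32 -0.29  0.29  2.15]
1.3 (-100, 0, 190) 0.0 [ 0.46  0.13  0.    2.   -0.26  0.83  2.51]
1.3 (-90, 0, 330) 0.0 [ 0.51  0.07  0.    1.75 -0.22  1.15  2.48]
1.3 (130, 0, 225) 0.0 [ 0.04  0.29 -0.    1.89 -0.15  0.71  2.04]
```

Emit:
send_rows:
  increments:
    - [0,[-1,0,-1],[0,0.1,0]]
    - [0,[-1,0,-1],[0,0.1,0]]
    - [0,[-1,0,-1],[0,0.1,0]]
    - [0,[0,0,-1],[0,0.05,0]]

```text
clock: 3.0
position: [0.4693, -0.0219, 0.2892]
ee_rot: [-0.39, 2.703, 0.05]
force: [0.7, 0.1, -0.2]
width: 0.005
gripper_force: 0.0
```

```bash
python3 -c "
from h import *
rep(-109,240,0,1.1)
s=arm.observe();print(list(s['joints'].round(4)),list(s['position'].round(4)),list(s['ee_rot'].round(4)))"
```

```text
t 3.0 case mm [-104.8  -17.6  289.2] world [ 0.469 -0.022  0.289] z in case [ 0.399 -0.039 -0.916] y in case [ 0.048  0.999 -0.022] F [ 0.678  0.088 -0.169] w 0.0
q [-1.191 -0.378  0.923  2.2    0.43   0.792  1.372]
tool cm [2.415 1.845 4.266]
turn [-0.04  -0.06  -0.034]
[np.float64(-1.1908), np.float64(-0.3779), np.float64(0.9232), np.float64(2.2), np.float64(0.4301), np.float64(0.7925), np.float64(1.3721)] [np.float64(0.4693), np.float64(-0.0219), np.float64(0.2892)] [np.float64(-0.3898), np.float64(2.7025), np.float64(0.0504)]
```

```bash
cat > kin2.py <<'E'
from kin import *
Q=np.vstack([Q,[-1.1908,-.3779,.9232,2.2,.4301,.7925,1.3721]]);X=np.vstack([X,[.4693,-.0219,.2892]])
def rots(q):
    A=Ro.from_euler('z',-q[0]);B=A*Ro.from_euler('YZ',[q[1],-q[2]]);Cc=B*Ro.from_euler('YZ',[q[3],-q[4]]);D=Cc*Ro.from_euler('Y',q[5]);E=D*Ro.from_euler('Z',-q[6]+np.pi/2)
    return A,B,Cc,D,E
def row(q):
    r=[m.as_matrix() for m in rots(q)[:4]]
    return np.hstack(r)
prior=np.array([0,0,.33, 0,0,.4, 0,0,.4, 0,0,.3])
M=np.vstack([row(q) for q in Q]);lam=.03
d=np.linalg.lstsq(np.vstack([M,lam*np.eye(12)]),np.r_[X.ravel()-M@prior,np.zeros(12)],rcond=None)[0]
L=prior+d
if __name__=="__main__":
    print(L.round(4),np.abs(M@L-X.ravel()).max(),np.linalg.svd(M)[1])
E
python3 kin2.py
```

```text
[-3.000e-04 -3.340e-02  2.734e-01  3.100e-03 -1.760e-02  5.515e-01
 -2.000e-04 -1.200e-03  4.280e-01  7.000e-04 -1.200e-03  3.654e-01] 0.0006064550107801603 [4.40553854e+00 4.33134942e+00 4.29621416e+00 1.10979697e+00
 1.02420139e+00 6.94910087e-01 5.26657699e-01 4.21117091e-01
 3.27682321e-01 1.83086545e-01 1.18507683e-01 3.28731709e-16]
```

The geometry now fits to 0.6 mm. I'll check which pitches are reachable along the whole path.

```bash
python3 - <<'E'
from kin2 import *
lo=np.array([-2.62,-.44,-1.27,.08,-1.32,.12,-2.74])+.03;hi=np.array([2.62,2.09,1.32,2.57,4.46,2,2.74])-.03
q00=arm.observe()["joints"]
for phi in(.785,.9,1.0,1.1,1.2):
  for y in(-60,0,60):
   o=[]
   for (x,z) in((-82,66),(-110,50),(-60,140),(-20,190),(-60,280),(130,225),(130,270)):
    zc=[np.cos(phi),0,-np.sin(phi)];Y=np.array([0,1.,0]);Rt=Ro.from_matrix(Rc@np.c_[np.cross(Y,zc),Y,zc]);pt=P0+Rc@np.array([x,y,z])/1000
    f=lambda q:np.r_[(row(q)@L-pt)*10,(rots(q)[4].inv()*Rt).as_rotvec()*3,.002*(q-q00)]
    r=min((least_squares(f,np.clip(q0,lo+.01,hi-.01),bounds=(lo,hi)) for q0 in(q00,[-.1,.2,.0,2.2,.05,.5,1.3],[-.1,.2,.3,1.9,-.3,.7,1.])),key=lambda r:r.cost)
    e=np.linalg.norm(r.fun[:3])*100;o.append("%.0f"%e if e>2 or np.linalg.norm(r.fun[3:6])>.1 else "ok")
    if y==0 and phi>.85 and phi<1.15:print(phi,x,z,o[-1],r.x.round(2))
   print(phi,y,o)
E
```

```text
0.785 -60 ['ok', '7', 'ok', '15', 'ok', 'ok', 'ok']
0.785 0 ['15', '26', '32', 'ok', 'ok', 'ok', 'ok']
0.785 60 ['29', '41', '48', '25', 'ok', 'ok', 'ok']
0.9 -60 ['ok', 'ok', 'ok', '2', 'ok', 'ok', 'ok']
0.9 -82 66 ok [ 1.02  0.75 -1.24  2.54  2.31  0.58 -0.21]
0.9 -110 50 13 [ 1.08  0.78 -1.24  2.54  2.26  0.53 -0.11]
0.9 -60 140 ok [ 1.07  0.47 -1.24  2.45  2.13  0.26 -0.14]
0.9 -20 190 6 [ 0.52  0.17 -0.56  2.3  -0.86  0.15  2.71]
0.9 -60 280 ok [-1.15 -0.38  0.94  2.36  0.52  0.38  1.34]
0.9 130 225 ok [ 0.12  0.3  -0.28  2.02 -0.27  0.18  2.03]
0.9 130 270 ok [-0.36  0.22  0.3   2.   -0.69  0.34  2.4 ]
0.9 0 ['ok', '13', 'ok', '6', 'ok', 'ok', 'ok']
0.9 60 ['13', '25', '22', '8', 'ok', 'ok', 'ok']
1.0 -60 ['ok', 'ok', 'ok', 'ok', 'ok', 'ok', 'ok']
1.0 -82 66 ok [ 0.94  0.63 -1.15  2.48  2.11  0.44 -0.1 ]
1.0 -110 50 ok [ 1.02  0.73 -1.24  2.54  2.12  0.55 -0.07]
1.0 -60 140 ok [ 0.93  0.35 -1.07  2.37  1.38  0.15  0.53]
1.0 -20 190 ok [-0.3   0.12  0.3   2.31 -0.9   0.26  2.71]
1.0 -60 280 ok [-1.24 -0.37  0.99  2.28  0.47  0.53  1.37]
1.0 130 225 ok [-0.3   0.29  0.22  1.96 -0
[... 185 characters left out ...]
k', 'ok', 'ok', 'ok', 'ok', 'ok', 'ok']
1.1 -82 66 ok [ 0.69  0.45 -0.83  2.42  1.88  0.2   0.05]
1.1 -110 50 ok [ 0.82  0.53 -0.98  2.48  2.    0.31 -0.04]
1.1 -60 140 ok [-0.17  0.18  0.17  2.35 -0.82  0.24  2.66]
1.1 -20 190 ok [-0.55  0.14  0.56  2.24 -0.61  0.39  2.41]
1.1 -60 280 ok [-1.34 -0.34  1.08  2.2   0.41  0.66  1.42]
1.1 130 225 ok [-0.43  0.33  0.38  1.88 -0.45  0.54  2.15]
1.1 130 270 ok [-0.53  0.29  0.51  1.83 -0.44  0.64  2.13]
1.1 0 ['ok', 'ok', 'ok', 'ok', 'ok', 'ok', 'ok']
1.1 60 ['ok', 'ok', 'ok', 'ok', 'ok', 'ok', 'ok']
1.2 -60 ['ok', 'ok', 'ok', 'ok', 'ok', 'ok', 'ok']
1.2 0 ['ok', 'ok', 'ok', 'ok', 'ok', 'ok', 'ok']
1.2 60 ['ok', 'ok', 'ok', 'ok', 'ok', 'ok', 'ok']
```

```bash
cat > ik.py <<'E'
from kin2 import *
LO=np.array([-2.62,-.44,-1.27,.08,-1.32,.12,-2.74]);HI=np.array([2.62,2.09,1.32,2.57,4.46,2,2.74])
def Rt_(phi,beta):
    h=np.array([np.cos(beta),np.sin(beta),0]);Y=np.array([-np.sin(beta),np.cos(beta),0]);zc=np.cos(phi)*h-np.sin(phi)*np.array([0,0,1.])
    return Ro.from_matrix(Rc@np.c_[np.cross(Y,zc),Y,zc])
def ik(c,phi,beta,seeds,qref,m=.05,w=.002):
    Rt=Rt_(phi,beta);pt=P0+Rc@np.array(c)/1000
    f=lambda q:np.r_[(row(q)@L-pt)*10,(rots(q)[4].inv()*Rt).as_rotvec()*3,w*(q-qref)]
    r=min((least_squares(f,np.clip(q0,LO+m+.01,HI-m-.01),bounds=(LO+m,HI-m),max_nfev=60) for q0 in seeds),key=lambda r:r.cost)
    return r.x,np.linalg.norm(r.fun[:3])*100,np.linalg.norm(r.fun[3:6])/3
E
python3 - <<'E'
from ik import *
q0=np.array([-.1,.2,0,2.2,.05,.5,1.3]);S=[q0,arm.observe()["joints"],[.6,.4,-.8,2.4,1.9,.3,0],[.3,.4,-.3,2.2,-.8,.3,2.]]
for beta in(-.7,-.4,.0,.4,.7,1.0,1.3):
  for y in(-80,-40,0,40):
    o=[]
    for phi in(.5,.65,.8,.95,1.1):
      bad=0
      for x,z in((-82,66),(-60,140),(-20,190)):
        q,e,a=ik((x,y,z),phi,beta,S,q0)
        bad+= e>3 or a>.05
      o.append(int(bad))
    print(beta,y,o)
E
```

```text
-0.7 -80 [3, 2, 1, 0, 0]
-0.7 -40 [3, 2, 1, 0, 0]
-0.7 0 [3, 2, 1, 0, 0]
-0.7 40 [2, 2, 1, 0, 0]
-0.4 -80 [3, 2, 1, 0, 0]
-0.4 -40 [3, 2, 2, 0, 0]
-0.4 0 [3, 3, 2, 1, 0]
-0.4 40 [3, 3, 2, 1, 0]
0.0 -80 [2, 1, 1, 0, 0]
0.0 -40 [3, 2, 2, 0, 0]
0.0 0 [3, 2, 1, 0, 0]
0.0 40 [3, 3, 2, 1, 0]
0.4 -80 [3, 3, 0, 0, 0]
0.4 -40 [1, 2, 2, 0, 0]
0.4 0 [0, 1, 2, 0, 0]
0.4 40 [1, 0, 1, 0, 0]
0.7 -80 [3, 3, 3, 0, 0]
0.7 -40 [3, 3, 2, 0, 0]
0.7 0 [3, 3, 2, 0, 0]
0.7 40 [3, 3, 2, 0, 0]
1.0 -80 [3, 3, 3, 3, 2]
1.0 -40 [3, 3, 3, 3, 0]
1.0 0 [3, 3, 3, 2, 0]
1.0 40 [3, 3, 3, 2, 0]
1.3 -80 [3, 3, 3, 3, 3]
1.3 -40 [3, 3, 3, 3, 3]
1.3 0 [3, 3, 3, 3, 3]
1.3 40 [3, 3, 3, 3, 3]
```

```bash
python3 - <<'E'
from ik import *
WP=[(-90,-20,300),(0,-50,310),(130,-50,280),(125,-50,228),(45,-50,228),(10,-50,270),(-40,-50,270),(-45,-50,185),(-30,-50,170),(-60,-50,120),(-82,-50,66),(-110,-50,50)]
for phi in(1.05,1.15):
  q=arm.observe()["joints"];p=np.array(WP[0])
  for w in WP:
    w=np.array(w,float);n=max(1,int(np.linalg.norm(w-p)/10));em=0
    for k in range(1,n+1):
      q,e,a=ik(p+(w-p)*k/n,phi,0,[q],q,m=.0,w=.02);em=max(em,e,a*100)
    p=w;print(phi,w,round(em,1),q.round(2),"margin",np.minimum(q-LO,HI-q).min().round(2))
E
```

```text
1.05 [-90. -20. 300.] 0.0 [-1.18 -0.44  0.92  2.23  0.45  0.7   1.42] margin 0.0
1.05 [  0. -50. 310.] 0.0 [-1.56 -0.41  1.32  2.06  0.48  0.7   1.45] margin 0.0
1.05 [130. -50. 280.] 87.9 [-1.73 -0.44  1.32  2.08  0.86  0.65  1.03] margin 0.0
1.05 [125. -50. 228.] 111.8 [-1.71 -0.44  1.32  2.17  0.96  0.6   0.91] margin 0.0
1.05 [ 45. -50. 228.] 105.1 [-1.64 -0.44  1.32  2.22  0.86  0.57  1.04] margin 0.0
1.05 [ 10. -50. 270.] 51.2 [-1.59 -0.44  1.32  2.15  0.66  0.63  1.27] margin 0.0
1.05 [-40. -50. 270.] 13.2 [-1.47 -0.44  1.27  2.18  0.55  0.62  1.4 ] margin 0.0
1.05 [-45. -50. 185.] 34.1 [-1.51 -0.44  1.32  2.36  0.87  0.46  1.08] margin 0.0
1.05 [-30. -50. 170.] 51.7 [-1.54 -0.44  1.32  2.38  0.96  0.46  0.97] margin 0.0
1.05 [-60. -50. 120.] 70.7 [-1.52 -0.44  1.32  2.49  1.14  0.42  0.79] margin 0.0
1.05 [-82. -50.  66.] 101.4 [-1.51 -0.44  1.32  2.57  1.31  0.41  0.61] margin 0.0
1.05 [-110.  -50.   50.] 103.5 [-1.47 -0.44  1.32  2.57  1.19  0.4   0.76] margin 0.0
1.15 [-90. -20. 300.] 0.0 [-1.26 -0.4   1.    2.16  0.41  0.81  1.45] margin 0.04
1.15 [  0. -50. 310.] 8.8 [-1
[... 178 characters left out ...]
32  2.14  0.89  0.67  0.98] margin 0.0
1.15 [ 45. -50. 228.] 111.1 [-1.66 -0.44  1.32  2.17  0.79  0.67  1.1 ] margin 0.0
1.15 [ 10. -50. 270.] 58.6 [-1.63 -0.44  1.32  2.1   0.64  0.75  1.27] margin 0.0
1.15 [-40. -50. 270.] 22.5 [-1.56 -0.44  1.32  2.11  0.54  0.76  1.4 ] margin 0.0
1.15 [-45. -50. 185.] 39.5 [-1.55 -0.44  1.32  2.31  0.78  0.58  1.15] margin 0.0
1.15 [-30. -50. 170.] 56.5 [-1.58 -0.44  1.32  2.33  0.85  0.57  1.06] margin 0.0
1.15 [-60. -50. 120.] 73.4 [-1.55 -0.44  1.32  2.44  0.99  0.5   0.92] margin 0.0
1.15 [-82. -50.  66.] 102.4 [-1.54 -0.44  1.32  2.54  1.15  0.47  0.75] margin 0.0
1.15 [-110.  -50.   50.] 102.4 [-1.51 -0.44  1.32  2.57  1.15  0.45  0.76] margin 0.0
```

```bash
cat > sim.py <<'E'
from ik import *
QS=np.array([-1.23957715,.43514706,.02498441,1.57397129,-.01158592,1.13402725,-.075102])
def fkp(q):return row(q)@L,rots(q)[4]
def run(q,rows,sub=3):
    p,R=fkp(q)
    for sh,tu in rows:
        p1=p+R.apply(np.array(sh)/100);R1=R*Ro.from_rotvec(tu);q_=q
        f=lambda x:np.r_[(row(x)@L-p1)*10,(rots(x)[4].inv()*R1).as_rotvec()*3,.02*(x-q_)]
        q=least_squares(f,np.clip(q,LO+1e-4,HI-1e-4),bounds=(LO,HI)).x;p,R=p1,R1
    return q
def dev(q,rows):
    "position error after rows"
    p,R=fkp(q)
    for sh,tu in rows:p=p+R.apply(np.array(sh)/100);R=R*Ro.from_rotvec(tu)
    return p,R
E
python3 - <<'E'
from sim import *
q=run(QS,[([0,0,-2.2],[0,0,-.15])]*5);print(q.round(3))
q=run(q,[([0,-4,0],[0,0,0])]*9+[([0,-4,0],[0,-.13,0])]*6);print(q.round(3))
q=run(q,[([3.2,0,3.6],[0,0,0])]*5);print(q.round(3))
q=run(q,[([-1,0,-1],[0,.1,0])]*3+[([0,0,-1],[0,.05,0])]);print(q.round(3),arm.observe()["joints"].round(3))
E
```

```text
[-1.143  0.378 -0.117  1.391  0.044  1.376  0.627]
[-0.562 -0.44   0.454  2.396  0.047  0.381  1.78 ]
[-1.26  -0.175  1.32   2.568 -0.774  0.12   2.74 ]
[-0.928  0.004  0.924  2.208 -0.156  0.72   1.997] [-1.191 -0.378  0.923  2.2    0.43   0.792  1.372]
```

My local-IK model reproduces the real joints, so I can search for a route that ends on a good arm branch and test the whole task path on it.

```bash
cat > plan.py <<'E'
from sim import *
def go(q,wps,verbose=1):
    """wps: (x,y,z,phi,beta) case mm; linear interpolation from present; returns q, worst error"""
    p=Rc.T@(fkp(q)[0]-P0)*1000;z=Rc.T@fkp(q)[1].as_matrix()[:,2];yv=Rc.T@fkp(q)[1].as_matrix()[:,1]
    cur=np.r_[p,np.arctan2(-z[2],z[0]),np.arctan2(-yv[0],yv[1])];em=0
    for w in wps:
        w=np.array(w,float);n=int(np.ceil(max(np.linalg.norm(w[:3]-cur[:3])/30,abs(w[3]-cur[3])/.1,abs(w[4]-cur[4])/.1,1)));e1=0
        for k in range(1,n+1):
            c=cur+(w-cur)*k/n;q,e,a=ik(c[:3],c[3],c[4],[q],q,m=0,w=.02);e1=max(e1,e,a*100)
        cur=w;em=max(em,e1)
        if verbose:print(w,"err",round(e1,1),q.round(2),"mg",np.minimum(q-LO,HI-q).min().round(2))
    return q,em
TASK=lambda f,y,b=0:[(130,y,285,f,b),(125,y,228,f,b),(45,y,228,f,b),(10,y,270,f,b),(-45,y,270,f,b),(-45,y,185,f,b),(-25,y,165,f,b),(-60,y,120,f,b),(-82,y,66,f,b),(-110,y,50,f,b)]
E
python3 - <<'E'
from plan import *
q0=arm.observe()["joints"];h=np.pi/2
routes={"direct":[(-60,-20,330,h,0),(130,-50,330,h,0)],
"left":[(-110,-20,330,h,0),(-110,500,330,h,0),(130,300,330,h,0),(130,-50,330,h,0)],
"right":[(-60,-20,330,h,0),(-60,-350,330,h,0),(130,-350,330,h,0),(130,-50,330,h,0)],
"yaw+":[(-60,-20,330,h,0),(130,-50,330,h,.7),(130,-50,330,h,0)],
"yaw-":[(-60,-20,330,h,0),(130,-50,330,h,-.7),(130,-50,330,h,0)],
"high":[(-60,-20,450,h,0),(200,-50,450,h,0),(130,-50,330,h,0)],
"home":[(-110,-20,330,h,0),(-109,606,330,h,0),(-109,606,226,h,-.76),(130,300,330,h,-.4),(130,-50,330,h,0)]}
for n,r in routes.items():
    q,e=go(q0,r,0);print(n,round(e,1),q.round(2))
    for f in(1.0,1.1,1.2):
        q2,e2=go(q,TASK(f,-40),0);print("  ",f,round(e2,1),q2.round(2))
E
```

```text
direct 120.8 [-1.85 -0.44  1.32  1.83  0.65  1.14  1.22]
   1.0 107.1 [-1.48 -0.44  1.32  2.57  1.2   0.39  0.74]
   1.1 112.3 [-1.51 -0.44  1.32  2.57  1.16  0.44  0.75]
   1.2 118.9 [-1.54 -0.44  1.32  2.57  1.13  0.48  0.75]
left 0.1 [-0.52  0.6   0.78  1.22 -0.41  1.48  2.1 ]
   1.0 24.5 [ 0.74  0.41 -0.62  2.35 -0.63  0.12  2.74]
   1.1 13.7 [ 0.49  0.37 -0.4   2.36 -0.71  0.12  2.74]
   1.2 2.6 [ 0.26  0.36 -0.19  2.37 -0.76  0.12  2.74]
right 208.1 [-1.85 -0.44  1.32  1.83  0.65  1.14  1.22]
   1.0 107.1 [-1.48 -0.44  1.32  2.57  1.2   0.39  0.74]
   1.1 112.3 [-1.51 -0.44  1.32  2.57  1.16  0.44  0.75]
   1.2 118.9 [-1.54 -0.44  1.32  2.57  1.13  0.48  0.75]
yaw+ 120.8 [-1.85 -0.44  1.32  1.83  0.65  1.14  1.22]
   1.0 107.1 [-1.48 -0.44  1.32  2.57  1.2   0.39  0.74]
   1.1 112.3 [-1.51 -0.44  1.32  2.57  1.16  0.44  0.75]
   1.2 118.9 [-1.54 -0.44  1.32  2.57  1.13  0.48  0.75]
yaw- 120.8 [-1.85 -0.44  1.32  1.83  0.65  1.14  1.22]
   1.0 107.1 [-1.48 -0.44  1.32  2.57  1.2   0.39  0.74]
   1.1 112.3 [-1.51 -0.44  1.32  2.57  1.16  0.44  0.75]
   1.2 118.9 [-1.54 -0.44  1.32  2.57  1.13  0.48  0.75]
high 0.1 [-0.62  0.67  1.02  1.23 -0.56  1.53  2.21]
   1.0 24.5 [ 0.74  0.41 -0.62  2.35 -0.63  0.12  2.74]
   1.1 13.7 [ 0.49  0.37 -0.4   2.36 -0.71  0.12  2.74]
   1.2 2.6 [ 0.26  0.36 -0.19  2.37 -0.76  0.12  2.74]
home 0.1 [-0.5   0.59  0.73  1.22 -0.38  1.47  2.08]
   1.0 24.5 [ 0.74  0.41 -0.62  2.35 -0.63  0.12  2.74]
   1.1 13.7 [ 0.49  0.37 -0.4   2.36 -0.71  0.12  2.74]
   1.2 2.6 [ 0.26  0.36 -0.19  2.37 -0.76  0.12  2.74]
```

```bash
python3 - <<'E'
from plan import *
q0=arm.observe()["joints"];h=np.pi/2
for n,r in {"h+":[(-60,-20,450,h,0),(200,-50,450,h,0),(200,-50,400,h,np.pi)],"h-":[(-60,-20,450,h,0),(200,-50,450,h,0),(200,-50,400,h,-np.pi)]}.items():
    q,e=go(q0,r,0);print(n,round(e,1),q.round(2));b=np.sign(r[-1][4])*np.pi
    if e>20:continue
    for f in(.9,1.0,1.1,1.2):
      for y in(-60,-20):
        q2,e2=go(q,TASK(np.pi-f,y,b),0);print("  ",f,y,round(e2,1),q2.round(2))
E
```

```text
h+ 122.0 [-0.24  0.24  0.05  2.07  2.11  0.12  2.74]
h- 0.1 [-0.52  0.88  1.32  0.81 -0.9   1.88 -0.94]
   0.9 -60 26.6 [ 0.98  0.5  -0.74  2.36 -1.32  0.12  0.46]
   0.9 -20 32.8 [ 0.86  0.43 -0.71  2.39 -1.32  0.12  0.35]
   1.0 -60 17.4 [ 0.74  0.43 -0.54  2.37 -1.32  0.12  0.35]
   1.0 -20 22.5 [ 0.59  0.37 -0.48  2.4  -1.32  0.12  0.25]
   1.1 -60 7.5 [ 0.49  0.39 -0.33  2.38 -1.32  0.12  0.26]
   1.1 -20 11.6 [ 0.32  0.35 -0.25  2.41 -1.32  0.12  0.16]
   1.2 -60 0.0 [ 0.04  0.37  0.14  2.38 -1.32  0.23  0.2 ]
   1.2 -20 0.3 [ 0.1   0.35 -0.05  2.42 -1.32  0.12  0.11]
```

```bash
cat > sw.py <<'E'
from plan import *
import multiprocessing as mp
h=np.pi/2
def job(a):
    fl,q3,f,y=a
    b=0 if fl==0 else -np.pi
    best=None
    for q5 in(-.9,.5,2,3.5):
        s=np.array([-q3*.6,.3,q3,1.6,q5,1.2,2 if fl==0 else -1.])
        q,e,aa=ik((150,y,330),h,b,[s],s,m=.02,w=.02)
        if e<3:
            q2,e2=go(q,TASK(f if fl==0 else np.pi-f,y,b),0)
            if best is None or e2<best[0]:best=(e2,q,q2)
    return a,best
if __name__=="__main__":
    A=[(fl,q3,f,y) for fl in(0,1) for q3 in(-1.,-.5,0,.5,1.) for f in(.95,1.1) for y in(-60,0)]
    with mp.Pool() as P:
        for a,b in P.imap(job,A):
            if b and b[0]<15:print(a,round(b[0],1),b[1].round(2),b[2].round(2))
E
time timeout 500 python3 sw.py
```

```text
(0, -1.0, 0.95, -60) 0.3 [ 0.28  0.67 -0.78  1.07  0.45  1.57  1.51] [ 1.22  0.83 -1.27  2.49  2.13  0.51  0.15]
(0, -1.0, 1.1, -60) 0.1 [ 0.42  0.82 -1.25  1.05  0.78  1.71  1.34] [ 0.97  0.57 -0.98  2.4   1.78  0.25  0.35]
(0, -1.0, 1.1, 0) 0.2 [ 0.37  0.8  -1.25  1.1   0.75  1.68  1.25] [ 0.88  0.58 -1.08  2.48  1.91  0.37  0.07]
(0, -0.5, 0.95, -60) 0.3 [ 0.35  0.72 -0.98  1.06  0.58  1.62  1.44] [ 1.22  0.83 -1.27  2.49  2.13  0.51  0.15]
(0, -0.5, 1.1, -60) 0.1 [ 0.35  0.72 -0.98  1.06  0.58  1.62  1.44] [ 0.97  0.57 -0.98  2.4   1.78  0.25  0.35]
(0, -0.5, 1.1, 0) 0.2 [ 0.29  0.69 -0.97  1.11  0.55  1.59  1.36] [ 0.88  0.58 -1.08  2.48  1.91  0.37  0.07]
(0, 0, 0.95, -60) 0.3 [ 0.2   0.63 -0.61  1.07  0.35  1.53  1.58] [ 1.22  0.83 -1.27  2.49  2.13  0.51  0.15]
(0, 0, 1.1, -60) 0.2 [ 0.2   0.63 -0.61  1.07  0.35  1.53  1.58] [ 0.97  0.57 -0.98  2.4   1.78  0.25  0.35]
(0, 0, 1.1, 0) 0.3 [ 0.13  0.6  -0.6   1.13  0.32  1.51  1.5 ] [ 0.89  0.58 -1.08  2.48  1.91  0.38  0.07]
(0, 0.5, 1.1, -60) 11.8 [-0.23  0.57  0.25  1.12 -0.13  1.47  1.89] [ 0.57  0.4  -0.44  2.34 -0.66  0.12
[... 899 characters left out ...]

(1, 0, 1.1, -60) 0.2 [ 0.19  0.62 -0.58  1.07  0.33  1.53 -1.55] [ 1.01  0.6  -1.03  2.4   1.73  0.29 -2.74]
(1, 0, 1.1, 0) 6.4 [ 0.12  0.59 -0.57  1.13  0.3   1.5  -1.63] [ 1.02  0.7  -1.27  2.43  1.62  0.5  -2.74]
(1, 0.5, 1.1, -60) 7.5 [-0.45  0.62  0.69  1.14 -0.38  1.5  -1.07] [ 0.49  0.39 -0.33  2.38 -1.32  0.12  0.26]
(1, 0.5, 1.1, 0) 13.5 [-0.34  0.54  0.28  1.17 -0.14  1.45 -1.32] [ 0.22  0.33 -0.2   2.42 -1.32  0.12  0.11]
(1, 1.0, 1.1, -60) 7.5 [-0.21  0.57  0.2   1.12 -0.11  1.47 -1.27] [ 0.49  0.39 -0.33  2.38 -1.32  0.12  0.26]
(1, 1.0, 1.1, 0) 13.5 [-0.51  0.58  0.61  1.19 -0.32  1.47 -1.19] [ 0.22  0.33 -0.2   2.42 -1.32  0.12  0.11]
real	0m8.783s
user	0m33.134s
sys	0m0.104s
```

Unflipped with q3 < 0 at the hook, pitch 1.0 is feasible throughout. A random search should find a safe high route to that branch.

```bash
cat > rs.py <<'E'
from plan import *
import multiprocessing as mp
h=np.pi/2
Q0=arm.observe()["joints"]
def job(seed):
    r=np.random.default_rng(seed);n=r.integers(1,4)
    w=[(-60,-20,370,h,0)]
    for i in range(n):
        w.append((int(r.integers(-12,28)*10),int(r.integers(-40,55)*10),int(r.integers(33,60)*10),round(r.uniform(.9,2.0),1),round(r.uniform(-1.4,1.4),1)))
    w.append((150,-60,330,h,0))
    try:q,e=go(Q0,w,0)
    except Exception:return None
    c=np.array([[-105,-18,290,1.17,0]]+w);d=np.abs(np.diff(c,axis=0));T=np.maximum(np.linalg.norm(d[:,:3],axis=1)/35,np.maximum(d[:,3],d[:,4])/.13).sum()/10
    return e,q,w,T
if __name__=="__main__":
    with mp.Pool() as P:R=[x for x in P.imap_unordered(job,range(1500),8) if x and x[0]<1]
    R.sort(key=lambda x:x[1][2]+.06*x[3])
    for e,q,w,T in R[:6]:print(round(e,2),round(T,1),q.round(2),w)
E
time timeout 550 python3 rs.py
```

```text
0.08 4.5 [ 0.4   0.78 -1.14  1.05  0.7   1.67  1.38] [(-60, -20, 370, 1.5707963267948966, 0), (20, -400, 430, 1.5, 0.7), (80, -230, 450, 1.5, 0.3), (110, 300, 400, 0.9, -0.8), (150, -60, 330, 1.5707963267948966, 0)]
0.08 3.7 [ 0.38  0.76 -1.08  1.06  0.65  1.65  1.4 ] [(-60, -20, 370, 1.5707963267948966, 0), (40, 40, 480, 1.0, 1.1), (-30, 370, 390, 1.2, -0.5), (150, -60, 330, 1.5707963267948966, 0)]
0.06 4.2 [ 0.35  0.72 -0.98  1.06  0.58  1.62  1.44] [(-60, -20, 370, 1.5707963267948966, 0), (120, -70, 430, 1.6, 1.3), (0, -220, 410, 1.5, 0.1), (10, 70, 520, 1.4, -1.2), (150, -60, 330, 1.5707963267948966, 0)]
0.06 2.3 [ 0.31  0.69 -0.87  1.06  0.51  1.59  1.48] [(-60, -20, 370, 1.5707963267948966, 0), (190, 0, 490, 1.1, 1.3), (150, -60, 330, 1.5707963267948966, 0)]
0.82 3.1 [ 0.32  0.7  -0.91  1.06  0.53  1.6   1.47] [(-60, -20, 370, 1.5707963267948966, 0), (80, -210, 480, 1.1, 1.0), (-70, 130, 500, 1.6, 0.5), (150, -60, 330, 1.5707963267948966, 0)]
0.07 1.8 [ 0.28  0.67 -0.8   1.07  0.46  1.57  1.51] [(-60, -20, 370, 1.5707963267948966, 0), (-90, -110, 350, 1.4, 1.0), (150, -60, 330, 1.5707963267948966, 0)]
real	2m47.260s
user	11m4.508s
sys	0m0.153s
```

```bash
cat > rows.py <<'E'
from plan import *
h=np.pi/2
def rows(w,n,q=None):
    "n equal tool-frame rows to case pose w from measured pose; prints row and simulated joints"
    s=arm.observe();q=s["joints"] if q is None else q;p,R=fkp(q)
    pt=P0+Rc@np.array(w[:3])/1000;dR=(R.inv()*Rt_(w[3],w[4])).as_rotvec();step=(pt-p)/n
    m=0;out=[]
    for k in range(n):
        sh=R.inv().apply(step)*100;out.append((sh.round(1),(dR/n).round(3)))
        q1=run(q,[(sh,dR/n)]);m=max(m,np.abs(q1-q).max());q=q1;R=R*Ro.from_rotvec(dR/n)
    for o in out:print([list(map(float,o[0])),list(map(float,o[1]))])
    print("maxdq/row",round(m,3),q.round(2),"err mm",(np.linalg.norm(fkp(q)[0]-pt)*1000).round(1));return q
E
python3 - <<'E'
from rows import *
for R in ([((-60,-20,370,h,0),4),((190,0,490,1.1,1.3),10),((150,-60,330,h,0),10)],[((-60,-20,370,h,0),4),((-90,-110,350,1.4,1.0),8),((150,-60,330,h,0),10)]):
    q=None
    for w,n in R:q=rows(w,n,q)
E
```

```text
[[-1.8, -0.1, -1.4], [-0.008, 0.103, -0.011]]
[[-1.7, -0.1, -1.6], [-0.008, 0.103, -0.011]]
[[-1.5, -0.1, -1.7], [-0.008, 0.103, -0.011]]
[[-1.3, -0.1, -1.9], [-0.008, 0.103, -0.011]]
maxdq/row 0.442 [-0.99  0.24  1.15  1.66 -0.22  1.39  2.09] err mm 0.1
[[-2.5, 0.2, -1.2], [-0.031, -0.04, -0.127]]
[[-2.6, -0.1, -1.1], [-0.031, -0.04, -0.127]]
[[-2.6, -0.4, -1.0], [-0.031, -0.04, -0.127]]
[[-2.5, -0.7, -0.9], [-0.031, -0.04, -0.127]]
[[-2.5, -1.0, -0.8], [-0.031, -0.04, -0.127]]
[[-2.4, -1.3, -0.8], [-0.031, -0.04, -0.127]]
[[-2.2, -1.5, -0.7], [-0.031, -0.04, -0.127]]
[[-2.0, -1.8, -0.7], [-0.031, -0.04, -0.127]]
[[-1.8, -2.0, -0.7], [-0.031, -0.04, -0.127]]
[[-1.6, -2.2, -0.7], [-0.031, -0.04, -0.127]]
maxdq/row 0.46 [ 0.36  0.83 -1.27  0.6   0.42  1.87  2.74] err mm 0.1
[[1.3, 0.2, 1.1], [0.031, 0.04, 0.127]]
[[1.3, 0.1, 1.2], [0.031, 0.04, 0.127]]
[[1.3, -0.0, 1.2], [0.031, 0.04, 0.127]]
[[1.2, -0.2, 1.3], [0.031, 0.04, 0.127]]
[[1.1, -0.3, 1.3], [0.031, 0.04, 0.127]]
[[1.0, -0.4, 1.4], [0.031, 0.04, 0.127]]
[[0.9, -0.4, 1.4], [0.031, 0.04, 0.127]]
[[0.8, -0.5, 1.5], [0.031, 0.04
[... 619 characters left out ...]
1, -0.02, -0.125]]
[[1.0, -0.7, 0.1], [-0.011, -0.02, -0.125]]
[[1.1, -0.6, 0.1], [-0.011, -0.02, -0.125]]
[[1.1, -0.4, 0.1], [-0.011, -0.02, -0.125]]
maxdq/row 0.906 [ 1.1   0.44 -1.26  1.57  0.26  1.38  2.74] err mm 0.1
[[-1.7, -1.7, 0.5], [0.009, 0.016, 0.1]]
[[-1.8, -1.6, 0.5], [0.009, 0.016, 0.1]]
[[-2.0, -1.4, 0.5], [0.009, 0.016, 0.1]]
[[-2.1, -1.2, 0.4], [0.009, 0.016, 0.1]]
[[-2.2, -0.9, 0.4], [0.009, 0.016, 0.1]]
[[-2.3, -0.7, 0.4], [0.009, 0.016, 0.1]]
[[-2.4, -0.5, 0.4], [0.009, 0.016, 0.1]]
[[-2.4, -0.2, 0.3], [0.009, 0.016, 0.1]]
[[-2.4, 0.0, 0.3], [0.009, 0.016, 0.1]]
[[-2.4, 0.3, 0.2], [0.009, 0.016, 0.1]]
maxdq/row 0.136 [ 0.28  0.67 -0.79  1.07  0.46  1.57  1.51] err mm 0.0
```

Emit:
send_rows:
  increments:
    - [0,[-1.6,0,-1.6],[0,0.1,0]]
    - [0,[-1.6,0,-1.6],[0,0.1,0]]
    - [0,[-1.6,0,-1.6],[0,0.1,0]]
    - [0,[-1.6,0,-1.8],[0,0.1,0]]
    - [0,[-1,0,-2],[0,0,0]]

```text
clock: 3.5
position: [0.4989, -0.0124, 0.3701]
ee_rot: [-0.42, 3.035, -0.042]
force: [0.1, 0.4, -0.5]
width: 0.006
gripper_force: 0.0
```

```bash
python3 - <<'E'
from rows import *
rep()
q=None
for w,n in [((190,0,490,1.1,1.3),12),((150,-60,330,h,0),10)]:q=rows(w,n,q)
E
```

```text
t 3.5 case mm [-73.7 -18.2 370.1] world [ 0.499 -0.012  0.37 ] z in case [ 0.07  -0.042 -0.997] y in case [ 0.056  0.998 -0.038] F [ 0.114  0.377 -0.533] w 0.01
q [-1.226  0.098  1.276  1.753 -0.085  1.28   1.912]
[[-2.3, 0.3, -0.8], [-0.033, -0.03, -0.109]]
[[-2.3, 0.0, -0.8], [-0.033, -0.03, -0.109]]
[[-2.3, -0.2, -0.7], [-0.033, -0.03, -0.109]]
[[-2.3, -0.4, -0.6], [-0.033, -0.03, -0.109]]
[[-2.3, -0.7, -0.6], [-0.033, -0.03, -0.109]]
[[-2.2, -0.9, -0.6], [-0.033, -0.03, -0.109]]
[[-2.1, -1.1, -0.5], [-0.033, -0.03, -0.109]]
[[-2.0, -1.3, -0.5], [-0.033, -0.03, -0.109]]
[[-1.9, -1.5, -0.5], [-0.033, -0.03, -0.109]]
[[-1.7, -1.7, -0.5], [-0.033, -0.03, -0.109]]
[[-1.5, -1.8, -0.5], [-0.033, -0.03, -0.109]]
[[-1.3, -2.0, -0.5], [-0.033, -0.03, -0.109]]
maxdq/row 0.429 [ 0.36  0.83 -1.27  0.6   0.42  1.87  2.74] err mm 0.1
[[1.3, 0.2, 1.1], [0.031, 0.04, 0.127]]
[[1.3, 0.1, 1.2], [0.031, 0.04, 0.127]]
[[1.3, -0.0, 1.2], [0.031, 0.04, 0.127]]
[[1.2, -0.2, 1.3], [0.031, 0.04, 0.127]]
[[1.1, -0.3, 1.3], [0.031, 0.04, 0.127]]
[[1.0, -0.4, 1.4], [0.031, 0.04, 0.127]]
[[0.9, -0.4, 1.4], [0.031, 0.04, 0.127]]
[[0.8, -0.5, 1.5], [0.031, 0.04, 0.127]]
[[0.7, -0.6, 1.5], [0.031, 0.04, 0.127]]
[[0.5, -0.6, 1.6], [0.031, 0.04, 0.127]]
maxdq/row 0.128 [ 0.31  0.69 -0.87  1.06  0.51  1.59  1.48] err mm 0.0
```

Emit:
send_rows:
  increments:
    - [0,[-2.3,0.3,-0.8],[-0.03,-0.03,-0.11]]
    - [0,[-2.3,0,-0.8],[-0.03,-0.03,-0.11]]
    - [0,[-2.3,-0.2,-0.7],[-0.03,-0.03,-0.11]]
    - [0,[-2.3,-0.4,-0.6],[-0.03,-0.03,-0.11]]
    - [0,[-2.3,-0.7,-0.6],[-0.03,-0.03,-0.11]]

```text
clock: 4.0
position: [0.6009, 0.028, 0.4216]
ee_rot: [-1.191, 2.681, 0.187]
force: [-0.6, 0.3, 0.4]
width: 0.007
gripper_force: 0.0
```

Emit:
send_rows:
  increments:
    - [0,[-2.2,-0.9,-0.6],[-0.03,-0.03,-0.11]]
    - [0,[-2.1,-1.1,-0.5],[-0.03,-0.03,-0.11]]
    - [0,[-2,-1.3,-0.5],[-0.03,-0.03,-0.11]]
    - [0,[-1.9,-1.5,-0.5],[-0.03,-0.03,-0.11]]
    - [0,[-1.7,-1.7,-0.5],[-0.03,-0.03,-0.11]]

```text
clock: 4.5
position: [0.6597, 0.0505, 0.4345]
ee_rot: [-1.575, 2.438, 0.289]
force: [1.2, 1.1, -0.5]
width: 0.007
gripper_force: 0.0
```

```bash
python3 - <<'E'
from rows import *
rep()
q=None
for w,n in [((190,0,490,1.1,1.3),3),((150,-60,330,h,0),10)]:q=rows(w,n,q)
E
```

```text
t 4.5 case mm [ 98.9 -10.8 434.5] world [0.66  0.05  0.435] z in case [ 0.168  0.242 -0.956] y in case [-0.733  0.679  0.044] F [ 1.189  1.051 -0.467] w 0.01
q [ 0.003  0.372 -0.001  1.206 -0.288  1.484  2.733]
[[-2.9, -1.9, -1.2], [-0.046, -0.054, -0.153]]
[[-2.6, -2.3, -1.1], [-0.046, -0.054, -0.153]]
[[-2.3, -2.6, -1.1], [-0.046, -0.054, -0.153]]
maxdq/row 0.447 [ 0.36  0.83 -1.27  0.6   0.42  1.87  2.74] err mm 0.0
[[1.3, 0.2, 1.1], [0.031, 0.04, 0.127]]
[[1.3, 0.1, 1.2], [0.031, 0.04, 0.127]]
[[1.3, -0.0, 1.2], [0.031, 0.04, 0.127]]
[[1.2, -0.2, 1.3], [0.031, 0.04, 0.127]]
[[1.1, -0.3, 1.3], [0.031, 0.04, 0.127]]
[[1.0, -0.4, 1.4], [0.031, 0.04, 0.127]]
[[0.9, -0.4, 1.4], [0.031, 0.04, 0.127]]
[[0.8, -0.5, 1.5], [0.031, 0.04, 0.127]]
[[0.7, -0.6, 1.5], [0.031, 0.04, 0.127]]
[[0.5, -0.6, 1.6], [0.031, 0.04, 0.127]]
maxdq/row 0.128 [ 0.31  0.69 -0.87  1.06  0.51  1.59  1.48] err mm 0.0
```

Emit:
send_rows:
  increments:
    - [0,[-1.7,-1.2,-0.7],[-0.03,-0.03,-0.09]]
    - [0,[-1.7,-1.2,-0.7],[-0.03,-0.03,-0.09]]
    - [0,[-1.5,-1.4,-0.7],[-0.03,-0.03,-0.09]]
    - [0,[-1.5,-1.4,-0.7],[-0.03,-0.03,-0.09]]
    - [0,[-1.4,-1.5,-0.7],[-0.03,-0.03,-0.09]]

```text
clock: 5.0
position: [0.7339, 0.0887, 0.4824]
ee_rot: [-1.99, 1.988, 0.471]
force: [-0.4, 3.5, 0.6]
width: 0.002
gripper_force: 0.0
```

```bash
python3 - <<'E'
from rows import *
rep()
q=rows((150,-60,310,h,0),10)
for f,y in((.95,-60),(1.0,-60),(1.0,-40),(1.1,-60)):print(f,y,go(q,TASK(f,y),0))
E
```

```text
t 5.0 case mm [181.4   1.3 482.4] world [0.734 0.089 0.482] z in case [ 0.112  0.41  -0.905] y in case [-0.948  0.318  0.026] F [-0.414  3.455  0.584] w 0.0
q [ 0.34   0.764 -1.05   0.663  0.254  1.816  2.738]
[[1.4, 0.1, 1.3], [0.03, 0.036, 0.122]]
[[1.3, -0.1, 1.3], [0.03, 0.036, 0.122]]
[[1.2, -0.2, 1.4], [0.03, 0.036, 0.122]]
[[1.2, -0.3, 1.4], [0.03, 0.036, 0.122]]
[[1.1, -0.4, 1.5], [0.03, 0.036, 0.122]]
[[1.0, -0.5, 1.5], [0.03, 0.036, 0.122]]
[[0.9, -0.5, 1.6], [0.03, 0.036, 0.122]]
[[0.7, -0.6, 1.6], [0.03, 0.036, 0.122]]
[[0.6, -0.6, 1.6], [0.03, 0.036, 0.122]]
[[0.5, -0.6, 1.7], [0.03, 0.036, 0.122]]
maxdq/row 0.124 [ 0.23  0.65 -0.66  1.11  0.38  1.5   1.55] err mm 0.0
0.95 -60 (array([ 1.217,  0.831, -1.27 ,  2.49 ,  2.134,  0.507,  0.15 ]), np.float64(0.25729592555731))
1.0 -60 (array([ 1.182,  0.781, -1.247,  2.46 ,  1.997,  0.469,  0.24 ]), np.float64(0.16849587821813472))
1.0 -40 (array([ 1.133,  0.767, -1.248,  2.49 ,  2.05 ,  0.497,  0.131]), np.float64(0.21051065049710443))
1.1 -60 (array([ 0.972,  0.572, -0.975,  2.404,  1.776,  0.246,  0.353]), np.float64(0.1522134482452558))
```

Good branch reached. I'll unwind to above the back of the lid.

Emit:
send_rows:
  increments:
    - [0,[1.4,0.1,1.3],[0.03,0.036,0.122]]
    - [0,[1.3,-0.1,1.3],[0.03,0.036,0.122]]
    - [0,[1.2,-0.2,1.4],[0.03,0.036,0.122]]
    - [0,[1.2,-0.3,1.4],[0.03,0.036,0.122]]
    - [0,[1.1,-0.4,1.5],[0.03,0.036,0.122]]

```text
clock: 5.5
position: [0.7282, 0.0548, 0.3938]
ee_rot: [-1.346, 2.658, 0.254]
force: [0.6, 0.7, 0.6]
width: 0.009
gripper_force: 0.0
```

Emit:
send_rows:
  increments:
    - [0,[1,-0.5,1.5],[0.03,0.036,0.122]]
    - [0,[0.9,-0.5,1.6],[0.03,0.036,0.122]]
    - [0,[0.7,-0.6,1.6],[0.03,0.036,0.122]]
    - [0,[0.6,-0.6,1.6],[0.03,0.036,0.122]]
    - [0,[0.5,-0.6,1.7],[0.03,0.036,0.122]]

```text
clock: 6.0
position: [0.7227, 0.0199, 0.3083]
ee_rot: [-0.507, 3.098, -0.007]
force: [0.1, 0.0, -0.0]
width: 0.004
gripper_force: 0.0
```

```bash
python3 - <<'E'
from rows import *
rep()
q=rows((135,-60,285,1.0,0),5)
E
```

```text
t 6.0 case mm [148.5 -60.1 308.3] world [0.723 0.02  0.308] z in case [ 0.002 -0.005 -1.   ] y in case [ 0.005  1.    -0.005] F [ 0.061  0.034 -0.007] w 0.0
q [ 0.226  0.64  -0.649  1.123  0.375  1.487  1.544]
[[0.3, -0.0, 0.5], [-0.001, -0.114, -0.001]]
[[0.3, -0.0, 0.4], [-0.001, -0.114, -0.001]]
[[0.4, -0.0, 0.4], [-0.001, -0.114, -0.001]]
[[0.4, -0.0, 0.3], [-0.001, -0.114, -0.001]]
[[0.5, -0.0, 0.3], [-0.001, -0.114, -0.001]]
maxdq/row 0.194 [ 0.6   0.38 -0.8   1.77  0.27  0.55  1.62] err mm 0.0
```

Emit:
send_rows:
  increments:
    - [0,[0.3,0,0.4],[0,-0.114,0]]
    - [0,[0.3,0,0.4],[0,-0.114,0]]
    - [0,[0.4,0,0.4],[0,-0.114,0]]
    - [0,[0.4,0,0.3],[0,-0.114,0]]
    - [0,[0.5,0,0.3],[0,-0.114,0]]

```text
clock: 6.5
position: [0.709, 0.0154, 0.2872]
ee_rot: [-0.422, 2.533, 0.119]
force: [0.4, 0.2, -1.2]
width: 0.007
gripper_force: 0.0
```

```bash
python3 - <<'E'
from rows import *
rep()
q=rows((128,-60,222,1.0,0),4)
print("lift/over plan from x'=35")
q=rows((38,-60,222,1.0,0),6,q)
q=rows((12,-60,262,1.0,0),2,q)
q=rows((-55,-60,262,1.0,0),3,q)
q=rows((-60,-60,180,1.0,0),3,q)
E
```

```text
t 6.5 case mm [134.1 -60.  287.2] world [0.709 0.015 0.287] z in case [ 0.547 -0.004 -0.837] y in case [ 0.001  1.    -0.005] F [ 0.443  0.21  -1.192] w 0.01
q [ 0.608  0.378 -0.812  1.78   0.283  0.536  1.612]
[[1.0, -0.0, 1.2], [-0.001, 0.002, 0.0]]
[[1.0, -0.0, 1.2], [-0.001, 0.002, 0.0]]
[[1.0, -0.0, 1.2], [-0.001, 0.002, 0.0]]
[[1.0, -0.0, 1.2], [-0.001, 0.002, 0.0]]
maxdq/row 0.033 [ 0.55  0.43 -0.74  1.87  0.35  0.4   1.56] err mm 0.0
lift/over plan from x'=35
[[1.3, 0.0, -0.8], [0.0, -0.0, 0.0]]
[[1.3, 0.0, -0.8], [0.0, -0.0, 0.0]]
[[1.3, 0.0, -0.8], [0.0, -0.0, 0.0]]
[[1.3, 0.0, -0.8], [0.0, -0.0, 0.0]]
[[1.3, 0.0, -0.8], [0.0, -0.0, 0.0]]
[[1.3, 0.0, -0.8], [0.0, -0.0, 0.0]]
maxdq/row 0.052 [ 0.81  0.33 -0.91  2.04  0.24  0.35  1.7 ] err mm 0.0
[[0.0, -0.0, -2.4], [-0.0, -0.0, -0.0]]
[[0.0, -0.0, -2.4], [-0.0, -0.0, -0.0]]
maxdq/row 0.101 [ 1.    0.27 -1.07  2.03  0.11  0.44  1.83] err mm 0.0
[[1.9, -0.0, -1.2], [-0.0, -0.0, -0.0]]
[[1.9, -0.0, -1.2], [-0.0, -0.0, -0.0]]
[[1.9, -0.0, -1.2], [-0.0, -0.0, -0.0]]
maxdq/row 0.168 [ 1.34  0.18 -1.27  2.13 -0.15  0.44  2.15] err mm 0.0
[[1.6, 0.0, 2.2], [-0.0, -0.0, -0.0]]
[[1.6, 0.0, 2.2], [-0.0, -0.0, -0.0]]
[[1.6, 0.0, 2.2], [-0.0, -0.0, -0.0]]
maxdq/row 0.101 [ 1.05  0.28 -1.01  2.26 -0.    0.21  2.03] err mm 0.0
```

Emit:
send_rows:
  increments:
    - [0,[1,0,1.2],[0,0,0]]
    - [0,[1,0,1.2],[0,0,0]]
    - [0,[1,0,1.2],[0,0,0]]
    - [0,[1,0,1.2],[0,0,0]]
    - [0,[0.5,0,-0.3],[0,0,0]]

```text
clock: 7.0
position: [0.6954, 0.0109, 0.2219]
ee_rot: [-0.424, 2.541, 0.121]
force: [0.4, -0.2, -0.1]
width: 0.01
gripper_force: 0.5
```

Emit:
send_rows:
  increments:
    - [0,[0.5,0,-0.32],[0,0,0]]
    - [0,[0.5,0,-0.32],[0,0,0]]
    - [0,[0.5,0,-0.32],[0,0,0]]
    - [0,[0.5,0,-0.32],[0,0,0]]
    - [0,[0.5,0,-0.32],[0,0,0]]

```text
clock: 7.5
position: [0.6702, 0.0019, 0.2273]
ee_rot: [-0.423, 2.532, 0.119]
force: [1.5, 0.6, 5.7]
width: 0.004
gripper_force: 2.3
```

```bash
python3 - <<'E'
from rows import *
im=arm.get_image("side")[:,:,::-1];cv2.imwrite("pics/s1.png",cv2.resize(im[60:300,130:400],None,fx=2.4,fy=2.4,interpolation=cv2.INTER_CUBIC))
rep()
for th in(1.3,1.4,1.5,1.6,1.755):print(th,((proj("side",pts([.5627,.0287,.3301,th]))[:2]-[130,60])*2.4).round())
E
```

```text
t 7.55 case mm [ 91.7 -60.4 226.5] world [0.669 0.001 0.227] z in case [ 0.545 -0.005 -0.838] y in case [ 0.001  1.    -0.005] F [0.487 0.325 2.483] w 0.01
q [ 0.642  0.381 -0.794  1.944  0.317  0.374  1.601]
1.3 [[176. 155.]
 [495. 218.]]
1.4 [[186. 145.]
 [502. 206.]]
1.5 [[196. 136.]
 [508. 195.]]
1.6 [[205. 129.]
 [514. 186.]]
1.755 [[220. 123.]
 [523. 178.]]
```

View pics/s1.png

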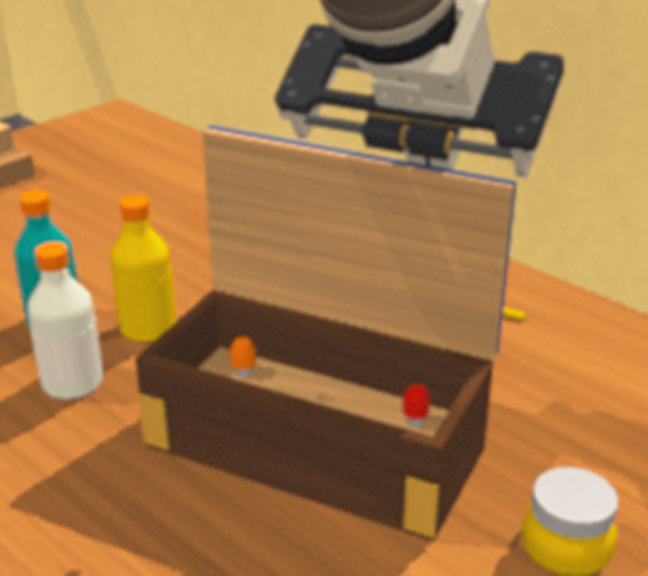

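Lid edge corners are at (207,128) and (514,182), which matches θ ≈ 1.6, so the hook is working. I'll keep tipping.

Emit:
send_rows:
  increments:
    - [0,[0.5,0,-0.32],[0,0,0]]
    - [0,[0.5,0,-0.32],[0,0,0]]
    - [0,[0.5,0,-0.32],[0,0,0]]
    - [0,[0.5,0,-0.32],[0,0,0]]
    - [0,[0.5,0,-0.32],[0,0,0]]

```text
clock: 8.05
position: [0.6395, -0.0086, 0.2236]
ee_rot: [-0.423, 2.539, 0.12]
force: [1.4, 0.1, -1.1]
width: 0.01
gripper_force: 0.3
```

```bash
cat > lid.py <<'E'
from rows import *
def lid(n="side",im=None):
    "score lid angle by matching the liner's free edge corners: print predicted pixels"
    pass
E
python3 - <<'E'
from rows import *
rep()
q=rows((46,-60,224,1.0,0),3);q=rows((18,-60,264,1.0,0),2,q);q=rows((-55,-60,262,1.0,0),4,q);q=rows((-55,-60,180,1.0,0),4,q)
E
```

```text
t 8.05 case mm [ 60.6 -60.2 223.6] world [ 0.639 -0.009  0.224] z in case [ 0.541 -0.003 -0.841] y in case [ 0.001  1.    -0.003] F [ 1.352  0.052 -1.095] w 0.01
q [ 0.727  0.353 -0.849  2.     0.282  0.358  1.648]
[[0.4, 0.0, -0.3], [-0.001, 0.0, 0.0]]
[[0.4, 0.0, -0.3], [-0.001, 0.0, 0.0]]
[[0.4, 0.0, -0.3], [-0.001, 0.0, 0.0]]
maxdq/row 0.02 [ 0.79  0.34 -0.89  2.02  0.25  0.36  1.68] err mm 0.0
[[0.1, -0.0, -2.4], [-0.0, -0.0, -0.0]]
[[0.1, -0.0, -2.4], [-0.0, -0.0, -0.0]]
maxdq/row 0.101 [ 0.98  0.27 -1.05  2.01  0.13  0.45  1.81] err mm 0.0
[[1.6, -0.0, -0.9], [-0.0, -0.0, -0.0]]
[[1.6, -0.0, -0.9], [-0.0, -0.0, -0.0]]
[[1.6, -0.0, -0.9], [-0.0, -0.0, -0.0]]
[[1.6, -0.0, -0.9], [-0.0, -0.0, -0.0]]
maxdq/row 0.151 [ 1.34  0.18 -1.27  2.13 -0.15  0.44  2.15] err mm 0.0
[[1.1, 0.0, 1.7], [-0.0, -0.0, -0.0]]
[[1.1, 0.0, 1.7], [-0.0, -0.0, -0.0]]
[[1.1, 0.0, 1.7], [-0.0, -0.0, -0.0]]
[[1.1, 0.0, 1.7], [-0.0, -0.0, -0.0]]
maxdq/row 0.081 [ 1.02  0.29 -0.99  2.25  0.01  0.21  2.01] err mm 0.0
```

Emit:
send_rows:
  increments:
    - [0,[0.5,0,-0.32],[0,0,0]]
    - [0,[0.5,0,-0.32],[0,0,0]]
    - [0,[0.5,0,-0.32],[0,0,0]]
    - [0,[0,0,-2.4],[0,0,0]]
    - [0,[0,0,-2.4],[0,0,0]]

```text
clock: 8.55
position: [0.5979, -0.0218, 0.2642]
ee_rot: [-0.425, 2.539, 0.122]
force: [0.2, -0.5, 0.5]
width: 0.002
gripper_force: 0.0
```

Emit:
send_rows:
  increments:
    - [0,[1.8,0,-0.9],[0,0,0]]
    - [0,[1.8,0,-0.9],[0,0,0]]
    - [0,[1.8,0,-0.9],[0,0,0]]
    - [0,[1.8,0,-0.6],[0,0,0]]

```text
clock: 8.95
position: [0.5238, -0.0479, 0.2528]
ee_rot: [-0.423, 2.538, 0.12]
force: [-0.6, 1.1, 0.0]
width: 0.004
gripper_force: 0.0
```

```bash
python3 - <<'E'
from rows import *
im=arm.get_image("side")[:,:,::-1];cv2.imwrite("pics/s2.png",cv2.resize(im[60:300,130:400],None,fx=2.4,fy=2.4,interpolation=cv2.INTER_CUBIC))
rep()
for th in(.7,.8,.9,1.,1.1,1.2,1.3):print(th,((proj("side",pts([.5627,.0287,.3301,th]))[:2]-[130,60])*2.4).round().tolist())
q=rows((-60,-60,180,1.0,0),4)
E
```

```text
t 9.0 case mm [-64.6 -59.5 250.9] world [ 0.521 -0.049  0.251] z in case [ 0.539 -0.003 -0.842] y in case [ 0.     1.    -0.003] F [-2.904  0.536 -2.196] w 0.01
q [ 1.334  0.19  -1.249  2.158 -0.16   0.411  2.17 ]
0.7 [[128.0, 249.0], [454.0, 329.0]]
0.8 [[134.0, 231.0], [460.0, 308.0]]
0.9 [[141.0, 213.0], [467.0, 287.0]]
1.0 [[149.0, 196.0], [474.0, 268.0]]
1.1 [[158.0, 181.0], [481.0, 249.0]]
1.2 [[167.0, 167.0], [488.0, 233.0]]
1.3 [[176.0, 155.0], [495.0, 218.0]]
[[0.9, 0.1, 1.5], [-0.001, -0.0, 0.0]]
[[0.9, 0.1, 1.5], [-0.001, -0.0, 0.0]]
[[0.9, 0.1, 1.5], [-0.001, -0.0, 0.0]]
[[0.9, 0.1, 1.5], [-0.001, -0.0, 0.0]]
maxdq/row 0.074 [ 1.04  0.28 -1.    2.26 -0.02  0.21  2.05] err mm 0.0
```

View pics/s2.png

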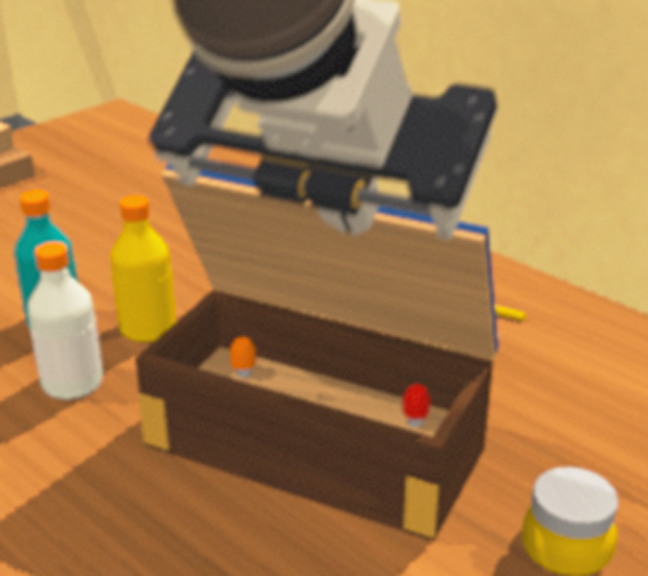

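Lid corners are at (165,175) and (488,235), so θ ≈ 1.17 and falling slowly. The fingers are in front of it. Now I go down and under to meet it at about 0.9.

Emit:
send_rows:
  increments:
    - [0,[0.65,0,1.7],[0,0,0]]
    - [0,[0.65,0,1.7],[0,0,0]]
    - [0,[0.65,0,1.7],[0,0,0]]
    - [0,[0.65,0,1.7],[0,0,0]]

```text
clock: 9.4
position: [0.5394, -0.043, 0.1813]
ee_rot: [-0.423, 2.538, 0.12]
force: [0.3, -0.3, 1.0]
width: 0.006
gripper_force: 0.0
```

```bash
python3 - <<'E'
from rows import *
im=arm.get_image("side")[:,:,::-1];cv2.imwrite("pics/s3.png",cv2.resize(im[60:300,130:400],None,fx=2.4,fy=2.4,interpolation=cv2.INTER_CUBIC))
rep()
q=rows((-27,-60,182,1.0,0),2)
q=rows((-39,-60,171,1.0,0),5,q)
q=rows((-58,-60,148,1.0,0),5,q)
q=rows((-73,-60,122,1.0,0),5,q)
q=rows((-81.5,-60,94,1.0,0),5,q)
q=rows((-84.5,-60,64,1.0,0),5,q)
E
```

```text
t 9.45 case mm [-45.9 -59.3 179. ] world [ 0.539 -0.042  0.179] z in case [ 0.541 -0.001 -0.841] y in case [-0.     1.    -0.001] F [-1.044  0.938 -1.347] w 0.0
q [ 0.961  0.295 -0.941  2.239  0.039  0.197  1.971]
[[-0.9, 0.0, 0.3], [-0.0, 0.0, 0.001]]
[[-0.9, 0.0, 0.3], [-0.0, 0.0, 0.001]]
maxdq/row 0.035 [ 0.89  0.3  -0.89  2.2   0.05  0.21  1.94] err mm 0.0
[[0.3, 0.0, 0.1], [0.0, 0.0, 0.0]]
[[0.3, 0.0, 0.1], [0.0, 0.0, 0.0]]
[[0.3, 0.0, 0.1], [0.0, 0.0, 0.0]]
[[0.3, 0.0, 0.1], [0.0, 0.0, 0.0]]
[[0.3, 0.0, 0.1], [0.0, 0.0, 0.0]]
maxdq/row 0.007 [ 0.91  0.31 -0.9   2.24  0.06  0.18  1.95] err mm 0.0
[[0.6, -0.0, 0.2], [-0.0, -0.0, -0.0]]
[[0.6, -0.0, 0.2], [-0.0, -0.0, -0.0]]
[[0.6, -0.0, 0.2], [-0.0, -0.0, -0.0]]
[[0.6, -0.0, 0.2], [-0.0, -0.0, -0.0]]
[[0.6, -0.0, 0.2], [-0.0, -0.0, -0.0]]
maxdq/row 0.255 [ 0.97  0.35 -0.94  2.29  0.32  0.12  1.72] err mm 0.2
[[0.5, 0.0, 0.3], [0.0, -0.0, 0.0]]
[[0.5, 0.0, 0.3], [0.0, -0.0, 0.0]]
[[0.5, 0.0, 0.3], [0.0, -0.0, 0.0]]
[[0.5, 0.0, 0.3], [0.0, -0.0, 0.0]]
[[0.5, 0.0, 0.3], [0.0, -0.0, 0.0]]
maxdq/row 0.268 [ 1.04  0.43 -1.03  2.35  1.27  0.12  0.81] err mm 0.3
[[0.4, 0.0, 0.4], [0.0, -0.0, 0.0]]
[[0.4, 0.0, 0.4], [0.0, -0.0, 0.0]]
[[0.4, 0.0, 0.4], [0.0, -0.0, 0.0]]
[[0.4, 0.0, 0.4], [0.0, -0.0, 0.0]]
[[0.4, 0.0, 0.4], [0.0, -0.0, 0.0]]
maxdq/row 0.156 [ 1.11  0.57 -1.15  2.38  1.76  0.26  0.37] err mm 0.1
[[0.4, 0.0, 0.5], [0.0, -0.0, 0.0]]
[[0.4, 0.0, 0.5], [0.0, -0.0, 0.0]]
[[0.4, 0.0, 0.5], [0.0, -0.0, 0.0]]
[[0.4, 0.0, 0.5], [0.0, -0.0, 0.0]]
[[0.4, 0.0, 0.5], [0.0, -0.0, 0.0]]
maxdq/row 0.042 [ 1.12  0.71 -1.2   2.41  1.93  0.4   0.26] err mm 0.0
```

View pics/s3.png

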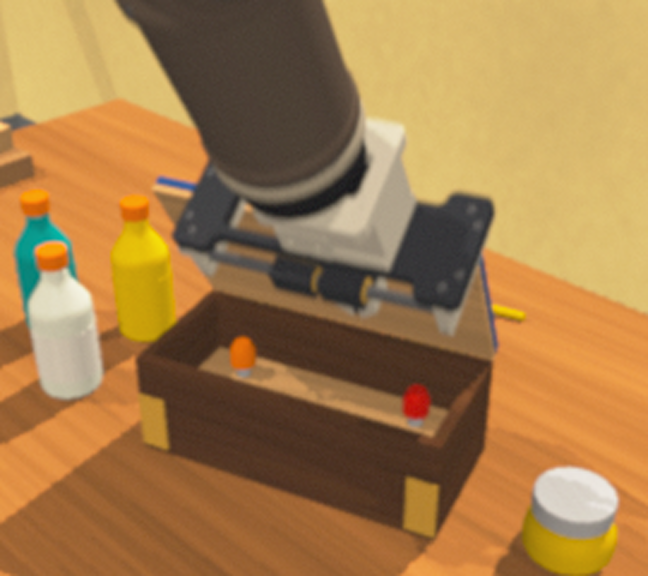

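Left lid corner is at (157,185), so θ ≈ 1.07, with the fingers inside and clear of it. I move under and wait for contact.

Emit:
send_rows:
  increments:
    - [0,[-0.9,0,0.3],[0,0,0]]
    - [0,[-0.9,0,0.4],[0,0,0]]
    - [0,[0,0,0],[0,0,0]]

```text
clock: 9.75
position: [0.5582, -0.0361, 0.1867]
ee_rot: [-0.425, 2.536, 0.12]
force: [0.6, -0.1, -0.5]
width: 0.003
gripper_force: 0.2
```

Emit:
send_rows:
  increments:
    - [0,[0,0,0],[0,0,0]]
    - [0,[0.1,0,0.05],[0,0,0]]

```text
clock: 9.95
position: [0.5561, -0.0371, 0.1849]
ee_rot: [-0.423, 2.538, 0.12]
force: [-0.6, 0.1, -0.2]
width: 0.007
gripper_force: 0.3
```

```bash
python3 - <<'E'
from rows import *
rep(-39,171,-60,1.0)
E
```

```text
t 9.95 case mm [-27.6 -60.1 184.9] world [ 0.556 -0.037  0.185] z in case [ 0.542 -0.003 -0.84 ] y in case [ 0.     1.    -0.004] F [-0.625  0.123 -0.154] w 0.01
q [ 0.89   0.296 -0.89   2.205  0.051  0.212  1.939]
tool cm [1.708 0.018 0.546]
turn [-0.003  0.002  0.002]
```

Emit:
send_rows:
  increments:
    - [0,[0,0,0],[0,0,0]]
    - [0,[0,0,0],[0,0,0]]

```text
clock: 10.15
position: [0.556, -0.0373, 0.1846]
ee_rot: [-0.423, 2.539, 0.12]
force: [-2.3, 0.6, -0.4]
width: 0.006
gripper_force: 0.8
```

Emit:
send_rows:
  increments:
    - [0,[0,0,0],[0,0,0]]
    - [0,[0,0,0],[0,0,0]]

```text
clock: 10.35
position: [0.5565, -0.0372, 0.1849]
ee_rot: [-0.423, 2.538, 0.12]
force: [-2.3, -0.4, -0.1]
width: 0.008
gripper_force: 0.8
```

```bash
python3 - <<'E'
from rows import *
im=arm.get_image("side")[:,:,::-1];cv2.imwrite("pics/s4.png",cv2.resize(im[60:300,130:400],None,fx=2.4,fy=2.4,interpolation=cv2.INTER_CUBIC))
rep(-39,171,-60,1.0)
E
```

```text
t 10.4 case mm [-27.1 -60.3 184.9] world [ 0.557 -0.037  0.185] z in case [ 0.543 -0.003 -0.84 ] y in case [ 0.001  1.    -0.004] F [-2.266 -0.407  0.899] w 0.0
q [ 0.889  0.296 -0.888  2.204  0.052  0.212  1.939]
tool cm [1.75  0.036 0.524]
turn [-0.003  0.003  0.001]
```

View pics/s4.png

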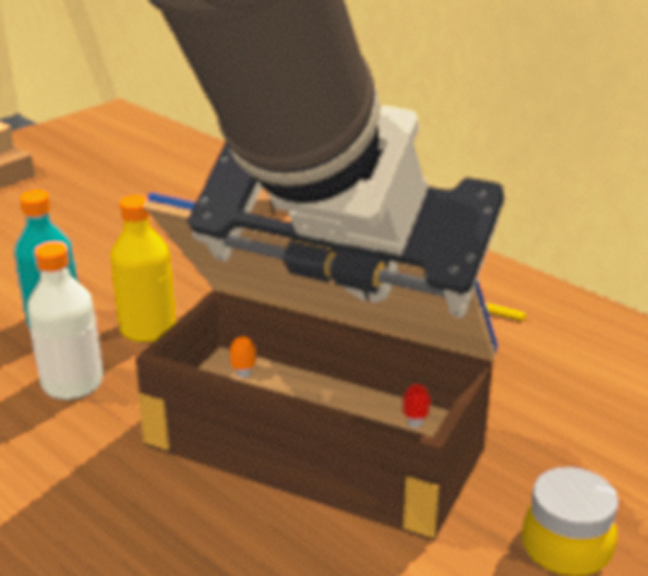

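Left corner is at (147,203), θ ≈ 0.97, with a steady contact force of about 2.3 N: the lid is caught. Now lower it slowly.

Emit:
send_rows:
  increments:
    - [0,[0.22,0,0.07],[0,0,0]]
    - [0,[0.22,0,0.07],[0,0,0]]
    - [0,[0.22,0,0.07],[0,0,0]]
    - [0,[0.22,0,0.07],[0,0,0]]
    - [0,[0.22,0,0.07],[0,0,0]]

```text
clock: 10.9
position: [0.5496, -0.0395, 0.1758]
ee_rot: [-0.423, 2.538, 0.12]
force: [-1.4, -1.7, 0.2]
width: 0.008
gripper_force: 0.3
```

Emit:
send_rows:
  increments:
    - [0,[0.22,0,0.07],[0,0,0]]
    - [0,[0.22,0,0.07],[0,0,0]]
    - [0,[0.22,0,0.07],[0,0,0]]
    - [0,[0.27,0,0.09],[0,0,0]]
    - [0,[0.27,0,0.09],[0,0,0]]

```text
clock: 11.4
position: [0.5421, -0.0421, 0.1661]
ee_rot: [-0.423, 2.537, 0.12]
force: [-1.2, -1.2, 0.4]
width: 0.008
gripper_force: 0.4
```

```bash
python3 - <<'E'
from rows import *
rep(-58.3,148.6,-60,1.0)
E
```

```text
t 11.4 case mm [-42.4 -60.3 166.1] world [ 0.542 -0.042  0.166] z in case [ 0.543 -0.003 -0.84 ] y in case [ 0.     1.    -0.004] F [-1.158 -1.189  0.361] w 0.01
q [ 0.898  0.312 -0.88   2.253  0.066  0.155  1.946]
tool cm [2.281 0.035 0.608]
turn [-0.003  0.003  0.002]
```

Emit:
send_rows:
  increments:
    - [0,[0.23,0,0.06],[0,0,0]]
    - [0,[0.23,0,0.06],[0,0,0]]
    - [0,[0.23,0,0.06],[0,0,0]]
    - [0,[0.23,0,0.06],[0,0,0]]
    - [0,[0.23,0,0.06],[0,0,0]]

```text
clock: 11.9
position: [0.5345, -0.0447, 0.1574]
ee_rot: [-0.424, 2.537, 0.12]
force: [-0.3, 0.1, -1.6]
width: 0.008
gripper_force: 0.4
```

Emit:
send_rows:
  increments:
    - [0,[0,0,0],[0,0,0]]
    - [0,[0,0,0],[0,0,0]]

```text
clock: 12.1
position: [0.5344, -0.0447, 0.1573]
ee_rot: [-0.423, 2.538, 0.12]
force: [-0.3, -0.2, -2.0]
width: 0.007
gripper_force: 0.9
```

```bash
python3 - <<'E'
from rows import *
rep(-58.3,148.6,-60,1.0)
q=rows((-73,-60,122,1.0,0),10)
E
```

```text
t 12.1 case mm [-50.5 -60.3 157.3] world [ 0.534 -0.045  0.157] z in case [ 0.542 -0.003 -0.84 ] y in case [ 0.     1.    -0.003] F [-0.268 -0.222 -2.002] w 0.01
q [ 0.906  0.321 -0.88   2.276  0.083  0.128  1.941]
tool cm [1.125 0.031 0.311]
turn [-0.003  0.002  0.001]
[[0.4, 0.0, 0.2], [-0.0, 0.0, 0.0]]
[[0.4, 0.0, 0.2], [-0.0, 0.0, 0.0]]
[[0.4, 0.0, 0.2], [-0.0, 0.0, 0.0]]
[[0.4, 0.0, 0.2], [-0.0, 0.0, 0.0]]
[[0.4, 0.0, 0.2], [-0.0, 0.0, 0.0]]
[[0.4, 0.0, 0.2], [-0.0, 0.0, 0.0]]
[[0.4, 0.0, 0.2], [-0.0, 0.0, 0.0]]
[[0.4, 0.0, 0.2], [-0.0, 0.0, 0.0]]
[[0.4, 0.0, 0.2], [-0.0, 0.0, 0.0]]
[[0.4, 0.0, 0.2], [-0.0, 0.0, 0.0]]
maxdq/row 0.233 [ 1.04  0.43 -1.03  2.34  1.25  0.12  0.83] err mm 0.5
```

```bash
python3 - <<'E'
from rows import *
for f in(1.0,1.06,1.12,1.2):
  q=arm.observe()["joints"]
  for w in((-58,-60,148),(-66,-60,136),(-73,-60,122),(-81,-60,94),(-84.5,-60,62)):
    import io,contextlib
    b=io.StringIO()
    with contextlib.redirect_stdout(b):q=rows((*w,f,0),6,q)
    print(f,w,b.getvalue().splitlines()[-1])
E
```

```text
1.0 (-58, -60, 148) maxdq/row 0.081 [ 0.96  0.35 -0.94  2.29  0.31  0.12  1.73] err mm 0.2
1.0 (-66, -60, 136) maxdq/row 0.122 [ 1.03  0.4  -1.02  2.32  0.86  0.12  1.21] err mm 0.2
1.0 (-73, -60, 122) maxdq/row 0.079 [ 1.04  0.43 -1.03  2.35  1.29  0.12  0.79] err mm 0.1
1.0 (-81, -60, 94) maxdq/row 0.126 [ 1.11  0.57 -1.14  2.38  1.76  0.26  0.37] err mm 0.1
1.0 (-84.5, -60, 62) maxdq/row 0.037 [ 1.12  0.72 -1.2   2.41  1.94  0.41  0.25] err mm 0.0
1.06 (-58, -60, 148) maxdq/row 0.012 [ 0.84  0.31 -0.82  2.25  0.1   0.2   1.91] err mm 0.0
1.06 (-66, -60, 136) maxdq/row 0.006 [ 0.83  0.32 -0.8   2.28  0.11  0.16  1.91] err mm 0.0
1.06 (-73, -60, 122) maxdq/row 0.062 [ 0.82  0.34 -0.78  2.31  0.18  0.12  1.85] err mm 0.1
1.06 (-81, -60, 94) maxdq/row 0.291 [ 0.91  0.44 -0.89  2.35  1.26  0.12  0.82] err mm 0.3
1.06 (-84.5, -60, 62) maxdq/row 0.147 [ 0.99  0.59 -1.03  2.38  1.79  0.27  0.34] err mm 0.1
1.12 (-58, -60, 148) maxdq/row 0.027 [ 0.77  0.3  -0.76  2.21  0.12  0.29  1.86] err mm 0.0
1.12 (-66, -60, 136) maxdq/row 0.006 [ 0.76  0.31 -0.75  2.24  0.14  0.25  1.86] err mm 0.0
1.12 (-73, -60, 122) maxdq/row 0.007 [ 0.74  0.33 -0.72  2.27  0.15  0.21  1.85] err mm 0.0
1.12 (-81, -60, 94) maxdq/row 0.015 [ 0.68  0.36 -0.64  2.31  0.2   0.12  1.83] err mm 0.0
1.12 (-84.5, -60, 62) maxdq/row 0.306 [ 0.76  0.47 -0.75  2.34  1.34  0.12  0.73] err mm 0.3
1.2 (-58, -60, 148) maxdq/row 0.047 [ 0.69  0.3  -0.71  2.15  0.17  0.41  1.8 ] err mm 0.0
1.2 (-66, -60, 136) maxdq/row 0.006 [ 0.68  0.31 -0.69  2.18  0.18  0.37  1.79] err mm 0.0
1.2 (-73, -60, 122) maxdq/row 0.007 [ 0.67  0.33 -0.67  2.21  0.2   0.33  1.78] err mm 0.0
1.2 (-81, -60, 94) maxdq/row 0.014 [ 0.62  0.36 -0.61  2.26  0.25  0.25  1.75] err mm 0.0
1.2 (-84.5, -60, 62) maxdq/row 0.019 [ 0.53  0.41 -0.5   2.3   0.29  0.15  1.71] err mm 0.0
```

```bash
python3 - <<'E'
from rows import *
q=rows((-59.6,-60,145.4,1.1,0),7)
q=rows((-76.9,-60,118.9,1.2,0),10,q)
q=rows((-85.7,-60,90.3,1.2,0),10,q)
q=rows((-88.7,-60,60.5,1.2,0),12,q)
E
```

```text
[[0.2, 0.0, 0.0], [-0.0, 0.015, 0.0]]
[[0.2, 0.0, 0.0], [-0.0, 0.015, 0.0]]
[[0.2, 0.0, 0.0], [-0.0, 0.015, 0.0]]
[[0.2, 0.0, 0.0], [-0.0, 0.015, 0.0]]
[[0.2, 0.0, 0.1], [-0.0, 0.015, 0.0]]
[[0.2, 0.0, 0.1], [-0.0, 0.015, 0.0]]
[[0.2, 0.0, 0.1], [-0.0, 0.015, 0.0]]
maxdq/row 0.018 [ 0.79  0.31 -0.78  2.23  0.11  0.25  1.88] err mm 0.0
[[0.3, 0.0, 0.2], [0.0, 0.01, 0.0]]
[[0.3, 0.0, 0.2], [0.0, 0.01, 0.0]]
[[0.3, 0.0, 0.2], [0.0, 0.01, 0.0]]
[[0.3, 0.0, 0.2], [0.0, 0.01, 0.0]]
[[0.3, 0.0, 0.2], [0.0, 0.01, 0.0]]
[[0.3, 0.0, 0.2], [0.0, 0.01, 0.0]]
[[0.3, 0.0, 0.2], [0.0, 0.01, 0.0]]
[[0.3, 0.0, 0.2], [0.0, 0.01, 0.0]]
[[0.3, 0.0, 0.2], [0.0, 0.01, 0.0]]
[[0.3, 0.0, 0.2], [0.0, 0.01, 0.0]]
maxdq/row 0.014 [ 0.66  0.33 -0.66  2.22  0.18  0.32  1.8 ] err mm 0.0
[[0.2, 0.0, 0.2], [0.0, 0.0, 0.0]]
[[0.2, 0.0, 0.2], [0.0, 0.0, 0.0]]
[[0.2, 0.0, 0.2], [0.0, 0.0, 0.0]]
[[0.2, 0.0, 0.2], [0.0, 0.0, 0.0]]
[[0.2, 0.0, 0.2], [0.0, 0.0, 0.0]]
[[0.2, 0.0, 0.2], [0.0, 0.0, 0.0]]
[[0.2, 0.0, 0.2], [0.0, 0.0, 0.0]]
[[0.2, 0.0, 0.2], [0.0, 0.0, 0.0]]
[[0.2, 0.0, 0.2], [0.0, 0.0, 0.0]]
[[0.2, 0.0, 0.2], [0.0, 0.0, 0.0]]
maxdq/row 0.009 [ 0.61  0.36 -0.59  2.27  0.23  0.23  1.77] err mm 0.0
[[0.1, 0.0, 0.2], [0.0, -0.0, 0.0]]
[[0.1, 0.0, 0.2], [0.0, -0.0, 0.0]]
[[0.1, 0.0, 0.2], [0.0, -0.0, 0.0]]
[[0.1, 0.0, 0.2], [0.0, -0.0, 0.0]]
[[0.1, 0.0, 0.2], [0.0, -0.0, 0.0]]
[[0.1, 0.0, 0.2], [0.0, -0.0, 0.0]]
[[0.1, 0.0, 0.2], [0.0, -0.0, 0.0]]
[[0.1, 0.0, 0.2], [0.0, -0.0, 0.0]]
[[0.1, 0.0, 0.2], [0.0, -0.0, 0.0]]
[[0.1, 0.0, 0.2], [0.0, -0.0, 0.0]]
[[0.1, 0.0, 0.2], [0.0, -0.0, 0.0]]
[[0.1, 0.0, 0.2], [0.0, -0.0, 0.0]]
maxdq/row 0.009 [ 0.53  0.41 -0.49  2.31  0.27  0.14  1.74] err mm 0.0
```

Emit:
send_rows:
  increments:
    - [0,[0.2,0,0.04],[0,0.014,0]]
    - [0,[0.2,0,0.04],[0,0.014,0]]
    - [0,[0.2,0,0.05],[0,0.014,0]]
    - [0,[0.2,0,0.05],[0,0.014,0]]
    - [0,[0.2,0,0.06],[0,0.014,0]]

```text
clock: 12.6
position: [0.5276, -0.0471, 0.1502]
ee_rot: [-0.435, 2.607, 0.106]
force: [-1.4, -0.6, -0.0]
width: 0.007
gripper_force: 0.9
```

Emit:
send_rows:
  increments:
    - [0,[0.2,0,0.06],[0,0.014,0]]
    - [0,[0.2,0,0.06],[0,0.014,0]]
    - [0,[0.25,0,0.14],[0,0.01,0]]
    - [0,[0.25,0,0.15],[0,0.01,0]]
    - [0,[0.26,0,0.16],[0,0.01,0]]

```text
clock: 13.1
position: [0.5202, -0.0497, 0.1395]
ee_rot: [-0.444, 2.664, 0.095]
force: [-3.2, -0.4, 0.9]
width: 0.008
gripper_force: 1.1
```

```bash
python3 - <<'E'
from rows import *
rep(-76.9,118.9,-60,1.2)
E
```

```text
t 13.1 case mm [-65.6 -60.4 139.5] world [ 0.52 -0.05  0.14] z in case [ 0.43  -0.003 -0.903] y in case [ 0.     1.    -0.004] F [-3.151 -0.436  0.926] w 0.01
q [ 0.744  0.307 -0.731  2.232  0.131  0.265  1.862]
tool cm [1.906 0.044 1.378]
turn [-0.003  0.074  0.001]
```

Emit:
send_rows:
  increments:
    - [0,[0.27,0,0.18],[0,0.01,0]]
    - [0,[0.27,0,0.19],[0,0.01,0]]
    - [0,[0.27,0,0.2],[0,0.01,0]]
    - [0,[0.27,0,0.2],[0,0.01,0]]
    - [0,[0.27,0,0.2],[0,0.01,0]]

```text
clock: 13.6
position: [0.5121, -0.0525, 0.125]
ee_rot: [-0.452, 2.714, 0.085]
force: [-5.3, -1.9, 1.3]
width: 0.005
gripper_force: 2.0
```

Emit:
send_rows:
  increments:
    - [0,[0.27,0,0.2],[0,0.01,0]]
    - [0,[0.27,0,0.2],[0,0.01,0]]
    - [0,[0,0,0],[0,0,0]]

```text
clock: 13.9
position: [0.5089, -0.0535, 0.1192]
ee_rot: [-0.456, 2.733, 0.082]
force: [-4.7, -1.7, 0.4]
width: 0.005
gripper_force: 2.5
```

```bash
python3 - <<'E'
from rows import *
im=arm.get_image("side")[:,:,::-1];cv2.imwrite("pics/s5.png",cv2.resize(im[60:300,130:400],None,fx=2.4,fy=2.4,interpolation=cv2.INTER_CUBIC))
rep(-85.7,90.3,-60,1.2)
for th in(.2,.3,.4,.5,.6):print(th,((proj("side",pts([.5627,.0287,.3301,th]))[:2]-[130,60])*2.4).round().tolist())
E
```

```text
t 13.95 case mm [-77.5 -60.3 119.3] world [ 0.509 -0.054  0.119] z in case [ 0.366 -0.003 -0.931] y in case [ 0.     1.    -0.003] F [-4.394 -0.676  0.095] w 0.01
q [ 0.652  0.324 -0.646  2.227  0.181  0.306  1.804]
tool cm [1.824 0.044 2.399]
turn [-0.003  0.004  0.001]
0.2 [[112.0, 344.0], [431.0, 437.0]]
0.3 [[113.0, 326.0], [434.0, 417.0]]
0.4 [[115.0, 307.0], [438.0, 395.0]]
0.5 [[118.0, 288.0], [443.0, 373.0]]
0.6 [[122.0, 268.0], [448.0, 351.0]]
```

View pics/s5.png

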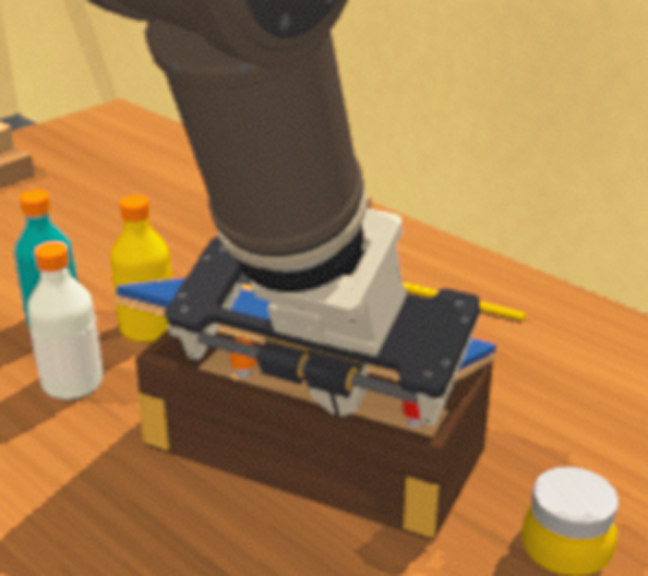

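Left lid corner is at (118,290), θ ≈ 0.5, so the lid is still supported. It sits higher than planned, so the finger is about 20 mm half-thick where it touches. I'll correct the offsets for that.

```bash
python3 - <<'E'
from rows import *
import io,contextlib
for f in(1.2,1.25):
  q=None
  for w in((-84.4,-60,109.4),(-90.2,-60,97.3),(-93.9,-60,82.8),(-96.2,-60,68),(-96.9,-60,53),(-97,-60,42),(-130,-60,42)):
    b=io.StringIO()
    with contextlib.redirect_stdout(b):q=rows((*w,f,0),5,q)
    l=b.getvalue().splitlines();print(f,w,l[2],l[-1])
E
```

```text
1.2 (-84.4, -60, 109.4) [[0.2, 0.0, 0.1], [-0.001, 0.001, 0.0]] maxdq/row 0.004 [ 0.65  0.33 -0.64  2.25  0.19  0.29  1.81] err mm 0.0
1.2 (-90.2, -60, 97.3) [[0.2, 0.0, 0.2], [0.0, -0.0, -0.0]] maxdq/row 0.008 [ 0.64  0.35 -0.61  2.27  0.2   0.25  1.8 ] err mm 0.0
1.2 (-93.9, -60, 82.8) [[0.2, 0.0, 0.2], [0.0, -0.0, 0.0]] maxdq/row 0.009 [ 0.6   0.37 -0.57  2.29  0.23  0.2   1.78] err mm 0.0
1.2 (-96.2, -60, 68) [[0.2, 0.0, 0.3], [0.0, -0.0, 0.0]] maxdq/row 0.01 [ 0.56  0.39 -0.53  2.31  0.25  0.15  1.77] err mm 0.0
1.2 (-96.9, -60, 53) [[0.1, 0.0, 0.3], [0.0, -0.0, 0.0]] maxdq/row 0.151 [ 0.56  0.42 -0.53  2.32  0.47  0.12  1.55] err mm 0.1
1.2 (-97, -60, 42) [[0.1, 0.0, 0.2], [0.0, -0.0, 0.0]] maxdq/row 0.096 [ 0.61  0.46 -0.59  2.33  0.88  0.12  1.15] err mm 0.1
1.2 (-130, -60, 42) [[0.6, 0.0, -0.2], [0.0, -0.0, 0.0]] maxdq/row 0.054 [ 0.72  0.45 -0.67  2.39  1.12  0.12  0.95] err mm 0.1
1.25 (-84.4, -60, 109.4) [[0.2, 0.0, 0.1], [-0.001, 0.011, 0.0]] maxdq/row 0.011 [ 0.61  0.33 -0.61  2.21  0.2   0.36  1.77] err mm 0.0
1.25 (-90.2, -60, 97.3) [[0.2, 0.0, 0.2], [0.0, 0.0, 0.0]] maxdq/row 0.007 [ 0.6   0.35 -0.59  2.23  0.22  0.32  1.76] err mm 0.0
1.25 (-93.9, -60, 82.8) [[0.2, 0.0, 0.3], [0.0, -0.0, 0.0]] maxdq/row 0.009 [ 0.57  0.37 -0.56  2.26  0.25  0.28  1.74] err mm 0.0
1.25 (-96.2, -60, 68) [[0.1, 0.0, 0.3], [0.0, -0.0, 0.0]] maxdq/row 0.009 [ 0.53  0.39 -0.52  2.28  0.27  0.23  1.72] err mm 0.0
1.25 (-96.9, -60, 53) [[0.1, 0.0, 0.3], [0.0, -0.0, 0.0]] maxdq/row 0.01 [ 0.49  0.41 -0.47  2.29  0.3   0.19  1.7 ] err mm 0.0
1.25 (-97, -60, 42) [[0.1, 0.0, 0.2], [0.0, -0.0, 0.0]] maxdq/row 0.007 [ 0.46  0.43 -0.43  2.3   0.31  0.15  1.69] err mm 0.0
1.25 (-130, -60, 42) [[0.6, 0.0, -0.2], [0.0, -0.0, 0.0]] maxdq/row 0.015 [ 0.53  0.41 -0.46  2.36  0.31  0.13  1.72] err mm 0.0
```

Emit:
send_rows:
  increments:
    - [0,[0.23,0,0.12],[0,0.01,0]]
    - [0,[0.23,0,0.12],[0,0.01,0]]
    - [0,[0.23,0,0.12],[0,0.01,0]]
    - [0,[0.23,0,0.12],[0,0.01,0]]
    - [0,[0.23,0,0.12],[0,0.01,0]]

```text
clock: 14.45
position: [0.5013, -0.0563, 0.1101]
ee_rot: [-0.464, 2.781, 0.071]
force: [-1.0, 0.3, -1.3]
width: 0.006
gripper_force: 0.5
```

Emit:
send_rows:
  increments:
    - [0,[0.185,0,0.2],[0,0,0]]
    - [0,[0.185,0,0.2],[0,0,0]]
    - [0,[0.185,0,0.2],[0,0,0]]
    - [0,[0.185,0,0.2],[0,0,0]]
    - [0,[0.185,0,0.2],[0,0,0]]

```text
clock: 14.95
position: [0.4957, -0.0582, 0.0974]
ee_rot: [-0.463, 2.781, 0.071]
force: [-0.5, -0.8, -0.8]
width: 0.004
gripper_force: 0.5
```

```bash
cat > lidth.py <<'E'
from rows import *
def blue(name):
    "lid angle from blue pixels of side view: leftmost board corner pixel (crop px) vs model"
    im=arm.get_image("side").astype(int);m=(im[...,2]>im[...,0]+50)&(im[...,2]>im[...,1]+40)
    m[:,:140]=0;ys,xs=np.nonzero(m);k=xs.argmin();print("leftmost blue",xs[k],ys[xs<=xs[k]+1].mean(),len(xs))
    for th in(0,.1,.2,.3,.4,.5):
        R=Ro.from_euler('z',.3301).as_matrix();L_=np.array([60-150*np.cos(th)+10*np.sin(th),130,90+150*np.sin(th)+10*np.cos(th)])/1000
        print(th,proj("side",R@L_+P0).round(1),end=" ")
    print()
blue("x")
E
python3 - <<'E'
from lidth import *
rep(-95.9,83.1,-60,1.25)
E
```

```text
leftmost blue 178 196.0 503
0 [177. 213.] 0.1 [176.6 205.9] 0.2 [176.8 198.4] 0.3 [177.4 190.5] 0.4 [178.6 182.5] 0.5 [180.2 174.4] 
t 15.0 case mm [-92.  -60.4  97. ] world [ 0.495 -0.058  0.097] z in case [ 0.319 -0.003 -0.948] y in case [ 0.001  1.    -0.003] F [-0.929  0.044 -1.541] w 0.0
q [ 0.59   0.348 -0.583  2.241  0.227  0.309  1.759]
tool cm [0.815 0.047 1.19 ]
turn [-0.003  0.004  0.001]
```

Emit:
send_rows:
  increments:
    - [0,[0,0,0],[0,0,0]]
    - [0,[0,0,0],[0,0,0]]

```text
clock: 15.2
position: [0.4954, -0.0582, 0.0974]
ee_rot: [-0.463, 2.782, 0.071]
force: [-2.1, -0.9, -2.0]
width: 0.003
gripper_force: 1.5
```

```bash
python3 - <<'E'
from lidth import *
rep(-95.9,83.1,-60,1.25)
E
```

```text
leftmost blue 178 196.5 513
0 [177. 213.] 0.1 [176.6 205.9] 0.2 [176.8 198.4] 0.3 [177.4 190.5] 0.4 [178.6 182.5] 0.5 [180.2 174.4] 
t 15.25 case mm [-91.9 -60.4  97.4] world [ 0.495 -0.058  0.097] z in case [ 0.319 -0.003 -0.948] y in case [ 0.001  1.    -0.003] F [-2.64  -1.993 -1.472] w 0.0
q [ 0.591  0.347 -0.584  2.24   0.227  0.311  1.759]
tool cm [0.84  0.047 1.226]
turn [-0.003  0.004  0.001]
```

Stable and supported at θ ≈ 0.23. For the final lowering I go mostly straight down.

Emit:
send_rows:
  increments:
    - [0,[0.06,0,0.2],[0,0,0]]
    - [0,[0.06,0,0.2],[0,0,0]]
    - [0,[0.06,0,0.2],[0,0,0]]
    - [0,[0.06,0,0.2],[0,0,0]]
    - [0,[0.06,0,0.2],[0,0,0]]

```text
clock: 15.75
position: [0.4937, -0.0588, 0.0859]
ee_rot: [-0.463, 2.785, 0.071]
force: [-9.8, -3.6, -0.0]
width: 0.002
gripper_force: 4.7
```

Emit:
send_rows:
  increments:
    - [0,[0.06,0,0.2],[0,0,0]]
    - [0,[0.06,0,0.2],[0,0,0]]
    - [0,[0.06,0,0.2],[0,0,0]]
    - [0,[0,0,0],[0,0,0]]

```text
clock: 16.15
position: [0.493, -0.059, 0.0791]
ee_rot: [-0.463, 2.787, 0.071]
force: [-9.7, -4.7, -2.2]
width: 0.003
gripper_force: 5.3
```

```bash
python3 - <<'E'
from lidth import *
rep(-91,54,-60,1.25)
E
```

```text
leftmost blue 177 205.5 798
0 [177. 213.] 0.1 [176.6 205.9] 0.2 [176.8 198.4] 0.3 [177.4 190.5] 0.4 [178.6 182.5] 0.5 [180.2 174.4] 
t 16.2 case mm [-94.4 -60.4  79.2] world [ 0.493 -0.059  0.079] z in case [ 0.314 -0.003 -0.949] y in case [ 0.002  1.    -0.002] F [-10.078  -4.313  -1.486] w 0.01
q [ 0.547  0.374 -0.535  2.26   0.259  0.265  1.73 ]
tool cm [0.469 0.045 2.497]
turn [-0.003 -0.002 -0.001]
```

Emit:
send_rows:
  increments:
    - [0,[0.07,0,0.16],[0,0,0]]
    - [0,[0.07,0,0.16],[0,0,0]]
    - [0,[0.07,0,0.16],[0,0,0]]
    - [0,[0.07,0,0.16],[0,0,0]]
    - [0,[0.06,0,0.16],[0,0,0]]

```text
clock: 16.7
position: [0.4925, -0.0592, 0.0706]
ee_rot: [-0.463, 2.787, 0.071]
force: [-9.6, -4.1, -1.1]
width: 0.001
gripper_force: 5.1
```

Emit:
send_rows:
  increments:
    - [0,[0.06,0,0.16],[0,0,0]]
    - [0,[0.06,0,0.16],[0,0,0]]
    - [0,[0,0,0],[0,0,0]]

```text
clock: 17.0
position: [0.4924, -0.0592, 0.0671]
ee_rot: [-0.463, 2.787, 0.071]
force: [-9.9, -4.3, -2.4]
width: 0.005
gripper_force: 5.0
```

```bash
python3 - <<'E'
from lidth import *
rep(-96,60,-60,1.25)
E
```

```text
leftmost blue 177 211.0 1091
0 [177. 213.] 0.1 [176.6 205.9] 0.2 [176.8 198.4] 0.3 [177.4 190.5] 0.4 [178.6 182.5] 0.5 [180.2 174.4] 
t 17.05 case mm [-95.  -60.4  67.2] world [ 0.492 -0.059  0.067] z in case [ 0.314 -0.003 -0.949] y in case [ 0.001  1.    -0.002] F [-8.882 -4.764 -2.694] w 0.01
q [ 0.517  0.393 -0.501  2.274  0.28   0.229  1.713]
tool cm [0.323 0.039 0.65 ]
turn [-0.003 -0.001 -0.001]
```

Emit:
send_rows:
  increments:
    - [0,[0.04,0,0.1],[0,0,0]]
    - [0,[0.04,0,0.1],[0,0,0]]
    - [0,[0.04,0,0.1],[0,0,0]]
    - [0,[0.04,0,0.1],[0,0,0]]
    - [0,[0,0,0],[0,0,0]]

```text
clock: 17.55
position: [0.4933, -0.059, 0.0636]
ee_rot: [-0.463, 2.785, 0.071]
force: [-7.9, -2.7, 0.9]
width: 0.007
gripper_force: 4.0
```

```bash
python3 - <<'E'
from lidth import *
rep(-96,56,-60,1.25)
E
```

```text
leftmost blue 177 211.0 1178
0 [177. 213.] 0.1 [176.6 205.9] 0.2 [176.8 198.4] 0.3 [177.4 190.5] 0.4 [178.6 182.5] 0.5 [180.2 174.4] 
t 17.6 case mm [-94.  -60.5  63.6] world [ 0.493 -0.059  0.064] z in case [ 0.316 -0.003 -0.949] y in case [ 0.001  1.    -0.003] F [-8.619 -3.263  1.034] w 0.01
q [ 0.506  0.4   -0.488  2.278  0.288  0.215  1.706]
tool cm [0.427 0.055 0.663]
turn [-0.003  0.001 -0.   ]
```

Emit:
send_rows:
  increments:
    - [0,[0.04,0,0.1],[0,0,0]]
    - [0,[0.04,0,0.1],[0,0,0]]
    - [0,[0.04,0,0.1],[0,0,0]]
    - [0,[0,0,0],[0,0,0]]

```text
clock: 18.0
position: [0.4943, -0.0588, 0.0608]
ee_rot: [-0.463, 2.783, 0.071]
force: [-5.4, -1.8, 1.4]
width: 0.008
gripper_force: 2.7
```

```bash
python3 - <<'E'
from lidth import *
rep(-96,50,-60,1.25)
E
```

```text
leftmost blue 177 211.0 1255
0 [177. 213.] 0.1 [176.6 205.9] 0.2 [176.8 198.4] 0.3 [177.4 190.5] 0.4 [178.6 182.5] 0.5 [180.2 174.4] 
t 18.05 case mm [-93.1 -60.6  60.9] world [ 0.494 -0.059  0.061] z in case [ 0.318 -0.003 -0.948] y in case [ 0.001  1.    -0.003] F [-5.08  -1.6    0.862] w 0.01
q [ 0.497  0.405 -0.479  2.28   0.293  0.205  1.702]
tool cm [0.619 0.068 0.94 ]
turn [-0.003  0.003  0.   ]
```

Emit:
send_rows:
  increments:
    - [0,[0.04,0,0.1],[0,0,0]]
    - [0,[0.04,0,0.1],[0,0,0]]
    - [0,[0.04,0,0.1],[0,0,0]]
    - [0,[0.04,0,0.1],[0,0,0]]
    - [0,[0,0,0],[0,0,0]]

```text
clock: 18.55
position: [0.4954, -0.0585, 0.057]
ee_rot: [-0.463, 2.78, 0.071]
force: [-2.1, -2.2, 0.4]
width: 0.002
gripper_force: 1.2
```

```bash
python3 - <<'E'
from lidth import *
rep(-96,50,-60,1.25)
im=arm.get_image("side")[:,:,::-1];cv2.imwrite("pics/s6.png",cv2.resize(im[130:290,160:360],None,fx=3.7,fy=3.7,interpolation=cv2.INTER_CUBIC))
print(((proj("side",pts([.5627,.0287,.3301,0]))-[160,130])*3.7).round().tolist())
E
```

```text
leftmost blue 177 211.0 1342
0 [177. 213.] 0.1 [176.6 205.9] 0.2 [176.8 198.4] 0.3 [177.4 190.5] 0.4 [178.6 182.5] 0.5 [180.2 174.4] 
t 18.6 case mm [-91.9 -60.7  57.1] world [ 0.495 -0.059  0.057] z in case [ 0.32  -0.004 -0.947] y in case [ 0.     1.    -0.004] F [-2.004 -0.941 -0.998] w 0.0
q [ 0.486  0.412 -0.467  2.284  0.301  0.191  1.695]
tool cm [0.612 0.076 0.54 ]
turn [-0.004  0.005  0.001]
[[65.0, 323.0], [548.0, 471.0], [218.0, 188.0], [651.0, 298.0], [99.0, 293.0], [571.0, 432.0]]
```

View pics/s6.png

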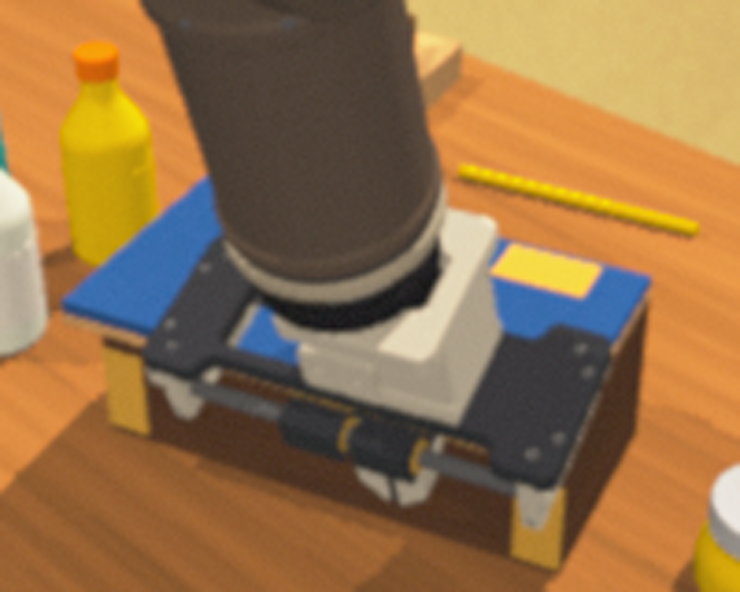

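The lid's blue top lies flat on the case, with its left corner at (65,318) as the shut model predicts. It stayed there while the finger force faded from 10 to 2 N, so it is resting on the rim. I withdraw straight back, then up.

Emit:
send_rows:
  increments:
    - [0,[0.3,0,-0.08],[0,0,0]]
    - [0,[0.5,0,-0.17],[0,0,0]]
    - [0,[0.8,0,-0.27],[0,0,0]]
    - [0,[1,0,-0.33],[0,0,0]]
    - [0,[1.2,0,-0.4],[0,0,0]]

```text
clock: 19.15
position: [0.4565, -0.0718, 0.0568]
ee_rot: [-0.464, 2.78, 0.071]
force: [0.2, -0.4, 0.1]
width: 0.005
gripper_force: 0.0
```

```bash
python3 - <<'E'
from lidth import *
rep(-150,180,-60,1.4)
q=rows((-150,-60,180,1.4,0),5)
E
```

```text
leftmost blue 177 211.0 1846
0 [177. 213.] 0.1 [176.6 205.9] 0.2 [176.8 198.4] 0.3 [177.4 190.5] 0.4 [178.6 182.5] 0.5 [180.2 174.4] 
t 19.2 case mm [-136.   -60.5   56.1] world [ 0.454 -0.073  0.056] z in case [ 0.317 -0.003 -0.948] y in case [ 0.001  1.    -0.003] F [-4.061 -1.242 -0.904] w 0.0
q [ 0.585  0.381 -0.516  2.36   0.303  0.159  1.735]
tool cm [ -2.602   0.004 -12.198]
turn [-0.003  0.152 -0.   ]
[[-0.5, 0.0, -2.5], [-0.001, 0.03, -0.0]]
[[-0.4, 0.0, -2.5], [-0.001, 0.03, -0.0]]
[[-0.4, 0.0, -2.5], [-0.001, 0.03, -0.0]]
[[-0.3, 0.0, -2.5], [-0.001, 0.03, -0.0]]
[[-0.2, 0.0, -2.5], [-0.001, 0.03, -0.0]]
maxdq/row 0.123 [ 0.74  0.18 -0.7   2.13  0.08  0.72  1.91] err mm 0.0
```

Emit:
send_rows:
  increments:
    - [0,[-0.3,0,-1.5],[0,0.03,0]]
    - [0,[-0.3,0,-2.5],[0,0.03,0]]
    - [0,[-0.3,0,-2.5],[0,0.03,0]]
    - [0,[-0.3,0,-2.5],[0,0.03,0]]
    - [0,[-0.2,0,-2],[0,0.03,0]]

```text
clock: 19.7
position: [0.4425, -0.0763, 0.168]
ee_rot: [-0.487, 2.928, 0.036]
force: [1.3, -0.8, 0.4]
width: 0.004
gripper_force: 0.0
```

Emit:
send_rows:
  increments:
    - [0,[0,0,-1],[0,0,0]]
    - [0,[0,0,0],[0,0,0]]
    - [0,[0,0,0],[0,0,0]]

```text
clock: 20.0
position: [0.4404, -0.0769, 0.1755]
ee_rot: [-0.486, 2.928, 0.038]
force: [-0.0, 0.0, -1.3]
width: 0.005
gripper_force: 0.0
```

```bash
python3 - <<'E'
from lidth import *
rep()
im=arm.get_image("side")[:,:,::-1];t=arm.get_image("top")[:,:,::-1]
cv2.imwrite("pics/end.png",np.vstack([cv2.resize(im[60:300,130:400],(540,480))[180:],cv2.resize(t[110:280,130:390],(540,290))]))
E
```

```text
leftmost blue 177 211.0 3800
0 [177. 213.] 0.1 [176.6 205.9] 0.2 [176.8 198.4] 0.3 [177.4 190.5] 0.4 [178.6 182.5] 0.5 [180.2 174.4] 
t 20.05 case mm [-150.1  -60.1  175.3] world [ 0.44  -0.077  0.175] z in case [ 0.174 -0.003 -0.985] y in case [ 0.001  1.    -0.003] F [ 0.006 -0.07  -0.183] w 0.01
q [ 0.761  0.198 -0.727  2.133  0.106  0.699  1.879]
```

View pics/end.png

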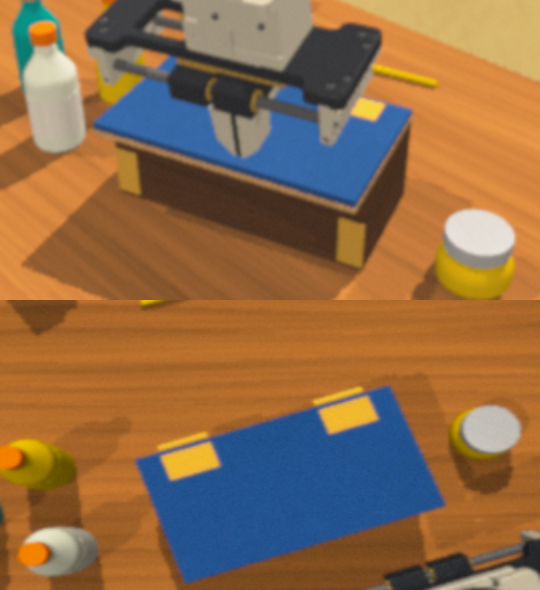

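The lid is flat and shut, with its corners at (137,460), (390,388), (443,505) and (187,580) in the top half-picture. The glue and tin have not moved, and the robot is clear of everything.

```bash
python3 -c "
from cell import arm
print(arm.sign_off())"
```

```text
the job is handed in; nothing more can be done
None
```

I tipped the lid from behind, caught it on its inner side with the closed fingers, and lowered it until it rested shut. The glue and tin had not moved, the robot was clear, and I handed the job in at about 20 s.

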